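# Open the finishing-oil bottle

## Robot

A 6-joint arm with a two-finger parallel gripper is mounted at the origin on a cart in front of the work surface, level with it; the furniture and walls round the work are solid. World frame = base frame: x ahead of the robot, y to its left, z up, the work surface at z = 0. Lengths are in m, angles in rad, forces in N, time in s.
With the tool pointing down it reaches from about 0.25 to 0.725 m from the base axis. Payload 4 kg.
Tool frame: the origin (TCP) lies at the very end of the fingers, on their centre line; the grasp point (between the pads) lies 19 mm behind it; x points along the fingers, z is the direction in which the jaws open and shut, and the axes are right-handed (so a half turn about x gives the same grasp; the last joint's range is limited). The gripper opens to 85 mm and grips with 20 to 120 N. Pads are 22 mm wide; open, the fingers measure 114 mm over their backs; the gripper's body (76 mm by 85 mm) begins 54 mm behind the grasp point. The pads swing forward as they close: fully open they stand 13 mm farther back than shut.
Start: joints at [-1.209, 0.241, 0.005, 1.335, 0, 1.571], TCP at [0.177, -0.468, 0.231] pointing down, gripper open.
Joint ranges: [-2.72, 2.72], [-1.05, 1.87], [-1.09, 1.28], [-1.99, 2.15], [-1.42, 1.44], [-3.14, 3.14]. Speed limits (rad/s): [2.79, 2.79, 3.14, 3.14, 3.14, 3.14].

## Interface

Orientations are given as a unit quaternion [x, y, z, w].
In Python, from workcell import bot gives the robot as it stands.
- The arm moves only by the tool apply_moves, never from a script. Its argument "targets" is one flat list of numbers, 7 for each row, row after row: the shift along the tool's x, y, z in units of 25 cm (1.0 is 25 cm), then the turn, a rotation vector about the tool's x, y, z in units of 0.5 rad (1.0 is 0.5 rad), then the opening, from 0 (shut) to 1 (fully open). In form: [tx, ty, tz, wx, wy, wz, claw, tx, ty, tz, wx, wy, wz, claw, ...]. A call has 1 to 12 rows; each row is the pose to reach, as a shift and turn from the pose commanded when the call began, along the tool's axes at that moment; what a row does not reach only later rows make up. A row lasts 1/12 s, in which the tool goes at most 41.7 mm and 7.16 degrees, less where a joint would pass 70% of its speed; a pose out of reach is approached as far as the arm can. A call with a number of a shift or a turn outside -1 to 1 is refused whole. A call with a gripper value outside its range is refused whole. The fingers move at their own pace and stop on an object; the grip force is fixed at half the most. Time passes only in rows, so rows that repeat a pose let the fingers close. It gives the time, the measured TCP pose, the force and the opening at its end, in the units of the state.
- bot.get_obs(): the state, without advancing time (a new reading comes with each control period).
- bot.camera(name): name is "scene" or "top"; returns (picture, depth): 480x640x3 uint8, red, green, blue; 480x640 float32, m along the optical axis (not along the pixel's ray), 0 where there is no reading.
- bot.camera_params(name): a dict with "fx", "fy", "cx", "cy" (pixels), "dist" ([k1, k2, p1, p2, k3] as OpenCV has them; the pictures are not rectified), "T" (4x4, takes a point from camera to world coordinates). Camera axes: x right, y up, looking along -z (the intrinsics and any distortion apply to the point x, -y, -z); pixel columns grow to the right and rows downward; lengths in m; the calibration is good to about 2 mm. A picture is of the moment at which its call begins. camera_params takes no time and is no camera call.
- bot.job_done(): hands the job in, once; it reports no verdict.
The state is a dict: "clock": time; "joint_pos": joint angles; "joint_vel": joint speeds; "tau": joint torques, N m; "eef_pos": TCP position; "tool_rot": TCP orientation; "ft_force": force on the tool from outside, world axes, zero at the start; "ft_torque": the same for the moment, N m; "grip_width": finger opening in m.
Only numpy, scipy, OpenCV 4.12 (cv2) and the standard library are available. Lean on these libraries where they do the work, as an engineer would, in place of code of your own. Each camera call takes 0.05 s, during which the arm holds its last target.

## Task

Open the oil bottle that leans in its wooden rest: first swing the orange safety tab of its blue cap up and all the way back, then unscrew the cap anticlockwise (a third of a turn, until it stops), lift it off and set it down in the dark tray, standing on its open rim. Leave the other things on the bench where they are and do not push the tray about.

Things in the scene. Friction and masses are not known exactly. Their poses are not given: they have to be found in the camera images.
- rest: Wooden rest, fixed to the board, 150 x 110 mm base and 84 mm high with two upright side cheeks (outer faces 102 mm apart); it holds the bottle. Origin: centre of its underside, z up, -x the side to which the bottle leans. It does not move.
- bottle: White round bottle with a green band, 74 mm diameter, 100 mm tall to its flat shoulder, fixed in the rest, leaning 30 degrees from vertical to the rest's -x side (roughly towards the robot). Origin: centre of its underside; z along its axis out of the mouth, -x across the axis to the low side, y level. Neck 28 mm across, 22 mm tall, with two ridges that hold the cap down.
- neck (a point): Centre of the bottle's flat shoulder, on its axis, 100 mm along the bottle's z; the cap's underside rests here. Two white posts on the shoulder, at bottle x -26 to -32, y +-5.5 to 9.5 mm, 8 mm tall, trap the tongue of the closed tab; fingertips turning the cap must stay above them.
- cap: Loose blue twist cap, 48 mm diameter, 28 mm tall, 45 g. Origin: centre of its open underside; z out of its top. At the start its axes agree with the bottle's. Tab closed: locked. Tab open: it turns easily anticlockwise (seen from above) to a stop at 124 degrees; from 95 degrees to the stop it lifts off along the bottle's axis, before that it is held down. Play: 1.3 mm sideways, 1.5 mm axially.
- tab (a joint): Angle of the orange safety tab, rad: 0 closed (lying across the cap's top to the cap's -x), 2.7 fully back. Stiff hinge (0.05 N m) that stays where it is left; axis: the cap's y through point tab_hinge; the lip swings up along the cap's z, then over to +x. Tab 14 mm wide; a tongue 7 mm wide under the lip hangs to 4 mm above the bottle's shoulder when closed.
- tab_hinge (a point): Middle of the tab's hinge pin: in the cap's frame at x +21, y 0, z 30.8 mm. With the tab open keep the fingers off this side of the cap.
- lip (a point): Centre of the lip at the tab's free end, a block 12 mm (radial) x 14 mm (along y) x 9 mm, ribbed on top, 51 mm from the hinge; closed it overhangs the cap's edge at cap x -30, z 32 mm. It can be pinched across its 14 mm width or hooked from below.
- cap_mark (a point): Point on the cap's side, 24 mm from its axis on its -x side, 14 mm above its underside: it shows how far the cap has turned on the bottle.
- steel_tray: Dark pressed tray, loose, 126 x 166 x 28 mm, flat floor 2 mm thick, 108 x 148 mm inside. Origin: centre of its underside, x across its short side, y along its long side, z up.
- try_square: Try square lying on the board: wooden stock and steel blade, 184 x 115 x 17 mm. Leave alone.
- jar: Clear jar with a red lid, 83 mm diameter, 167 mm tall, origin at its underside. Leave alone.
- sanding_block: Cork sanding block, 64 x 112 x 36 mm. Leave alone.
- round_tin: Small round tin of screws, 90 mm wide, 29 mm tall. Leave alone.
- offcut_a: Long pale wood offcut, 45 x 130 x 30 mm. Leave alone.
- offcut_b: Short wood offcut, 60 x 90 x 22 mm. Leave alone.
Not all that is in view belongs to the job. Of the things shaped like the cap, the blue one is meant.

How it is judged:
By the outcome, as a careful person would: the job done as asked, in the order asked, and still so for the second after the job is handed in, with the robot touching nothing.
It also fails if it takes over 69 s, if anything falls off the work surface, if the arm or the gripper's body presses on something with over 40 N, if the wrist force passes 120 N, or if a joint passes its speed limit or range.

## Working session

There is one attempt and no reset: what is moved stays moved. The work goes in short steps, Python scripts to look and compute and a tool call to move; the robot and the scene stay as the last step left them, time stands still between calls to the robot, and variables do not carry over. Pictures are saved under pics/ and viewed, and the job is handed in when it is done.

Besides the shell and the picture viewer there is one more tool, called after "Request:" by a JSON object that holds its "op" and its "data", one argument or row to a line. apply_moves: Moves the arm, as the interface text tells. Its arguments: {"type":"object","properties":{"targets":{"type":"array"}},"required":["targets"]}

```bash
ls; mkdir -p pics; python3 - <<'E'
from workcell import bot
import cv2,numpy as np
print(bot.get_obs())
for n in ("scene","top"):
    p=bot.camera_params(n);print(n,p)
    im,d=bot.camera(n)
    cv2.imwrite(f"pics/{n}0.png",im[:,:,::-1]);np.save(f"pics/{n}0.npy",d);np.save(f"pics/{n}0im.npy",im)
E
```

```text
pics
{'clock': 0.0, 'joint_pos': array([-1.20900106e+00,  2.41431289e-01,  3.71696153e-03,  1.33519206e+00,
       -1.42800591e-05,  1.57079236e+00]), 'joint_vel': array([-3.00091893e-03,  3.31410903e-05,  5.15255118e-04,  1.95605307e-04,
        9.45270883e-04,  7.88853354e-05]), 'tau': array([ 1.01671176e-03, -3.72317863e+01,  2.52407742e+01,  1.69367337e-02,
       -1.06344517e-04, -9.06985548e-06]), 'eef_pos': array([ 0.17674883, -0.46704098,  0.23040104]), 'tool_rot': array([ 0.40230345,  0.58241477, -0.40146375,  0.58118141]), 'ft_force': array([ 0.95645735, -0.40888365, -0.83096627]), 'ft_torque': array([-0.00680632,  0.05795352,  0.01949833]), 'grip_width': 0.08544342631927149}
scene {'fx': 489.67876904384235, 'fy': 489.67876904384235, 'cx': 317.904326669387, 'cy': 242.81897084603995, 'dist': array([-0.09614285,  0.        ,  0.        ,  0.        ,  0.        ]), 'T': array([[-0.66695028,  0.36355983, -0.65038572, -0.42726988],
       [-0.74467971, -0.35463394,  0.56540861,  0.73327487],
       [-0.02508899,  0.86142848,  0.50725883,  0.8585083 ],
       [ 0.        ,  0.        ,  0.        ,  1.        ]])}
top {'fx': 435.5375625134648, 'fy': 435.5375625134648, 'cx': 324.7550156315069, 'cy': 236.8917611876369, 'dist': array([-0.01184945,  0.        ,  0.        ,  0.        ,  0.        ]), 'T': array([[-0.01244101,  0.99298528, -0.11758171,  0.39772576],
       [-0.99951794, -0.01569479, -0.02678718, -0.11672579],
       [-0.0284447 ,  0.11719177,  0.99270186,  1.14408803],
       [ 0.        ,  0.        ,  0.        ,  1.        ]])}
```

View pics/scene0.png

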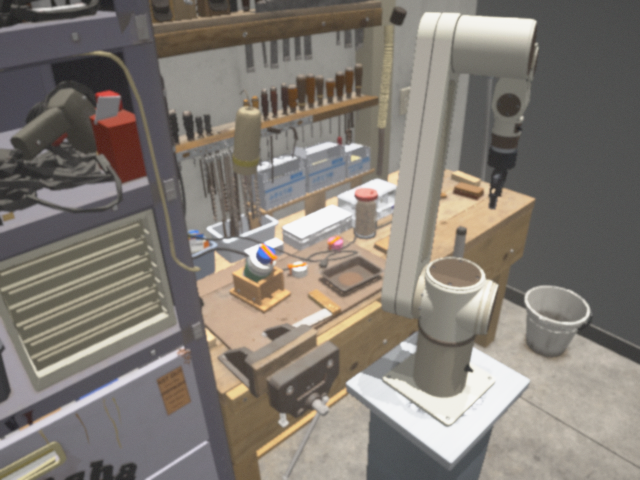

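View pics/top0.png

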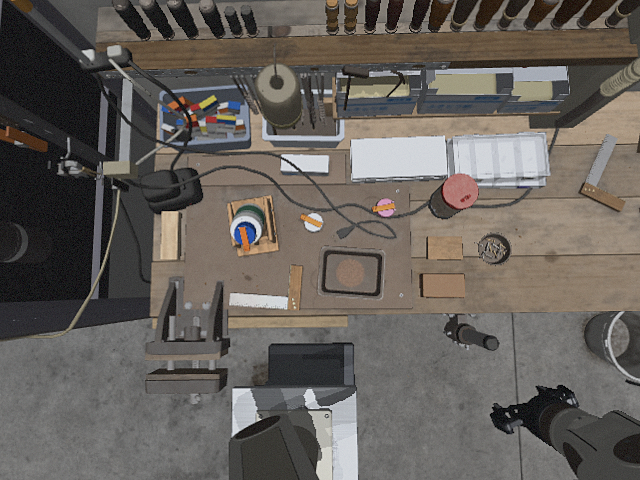

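```bash
cat > h.py <<'E'
import numpy as np,cv2
from workcell import bot
from scipy.spatial.transform import Rotation as R
def und(p,uv):
    K=np.array([[p['fx'],0,p['cx']],[0,p['fy'],p['cy']],[0,0,1]])
    return cv2.undistortPoints(np.array(uv,float).reshape(-1,1,2),K,np.array(p['dist'])).reshape(-1,2)
def cloud(n,d):
    p=bot.camera_params(n);v,u=np.mgrid[0:480,0:640]
    x=und(p,np.stack([u.ravel(),v.ravel()],1)).reshape(480,640,2)
    P=np.stack([x[...,0]*d,-x[...,1]*d,-d],-1)
    return P@p['T'][:3,:3].T+p['T'][:3,3]
def proj(n,X):
    p=bot.camera_params(n);X=np.atleast_2d(X);c=(X-p['T'][:3,3])@p['T'][:3,:3]
    K=np.array([[p['fx'],0,p['cx']],[0,p['fy'],p['cy']],[0,0,1]])
    q=np.stack([c[:,0],-c[:,1],-c[:,2]],1)
    return cv2.projectPoints(q,np.zeros(3),np.zeros(3),K,np.array(p['dist']))[0].reshape(-1,2)
E
python3 - <<'E'
from h import *
for n,(u0,v0,u1,v1) in (("scene",(220,220,320,320)),("top",(200,170,300,270))):
    im=np.load(f"pics/{n}0im.npy")[v0:v1,u0:u1,::-1]
    cv2.imwrite(f"pics/{n}0z.png",cv2.resize(im,None,fx=6,fy=6,interpolation=cv2.INTER_CUBIC))
    d=np.load(f"pics/{n}0.npy");C=cloud(n,d)
    im=np.load(f"pics/{n}0im.npy").astype(int);hsv=cv2.cvtColor(im.astype(np.uint8),cv2.COLOR_RGB2HSV)
    for name,m in (("blue",(hsv[...,0]>105)&(hsv[...,0]<125)&(hsv[...,1]>150)&(hsv[...,2]>80)),("orange",(hsv[...,0]<16)&(hsv[...,0]>5)&(hsv[...,1]>190)&(hsv[...,2]>150))):
        mm=np.zeros_like(m);mm[v0:v1,u0:u1]=m[v0:v1,u0:u1]
        P=C[mm&(d>0)];print(n,name,len(P),P.mean(0),np.median(P,0),P.min(0),P.max(0))
for uv in [(352,271),(322,271),(383,271),(352,249),(352,295),(325,252),(380,252),(382,293),(322,292),(455,195),(313,221),(385,207)]:
    n="top";print(uv,C[uv[1],uv[0]])
E
```

```text
scene blue 46 [0.51806391 0.1107519  0.16763417] [0.51717504 0.11162532 0.16841964] [0.50151242 0.07369571 0.15961589] [0.53196823 0.11986569 0.17746226]
scene orange 3 [0.54987717 0.01721158 0.07946988] [ 0.57730401 -0.02378117  0.03852077] [ 0.49061768 -0.02403722  0.03682332] [0.58170983 0.09945313 0.16306556]
top blue 230 [0.52669126 0.09047969 0.16878632] [0.5263879  0.08531738 0.16894352] [0.50334996 0.07010655 0.13064382] [0.5512852  0.11412277 0.18522432]
top orange 34 [0.51463641 0.09078886 0.17171694] [0.51553885 0.08898074 0.17217285] [0.48667887 0.08308914 0.158167  ] [0.53484775 0.09977731 0.18265387]
(352, 271) [ 0.44207675 -0.15594656  0.00361228]
(322, 271) [ 0.44222726 -0.07841769  0.02661658]
(383, 271) [ 0.44018583 -0.23441075  0.02424473]
(352, 249) [ 0.49780919 -0.15633967  0.02456545]
(352, 295) [ 0.38034685 -0.15395526  0.02681924]
(325, 252) [ 0.49132837 -0.0865836   0.02171574]
(380, 252) [ 0.48884557 -0.22787437  0.02633028]
(382, 293) [ 0.38447475 -0.22978271  0.02960746]
(322, 292) [ 0.3888627  -0.07786741  0.02877965]
(455, 195) [ 0.60783631 -0.39152761  0.15116753]
(313, 221) [ 0.57064925 -0.05705594  0.03614691]
(385, 207) [ 0.60428174 -0.24309269  0.03448871]
```

View pics/scene0z.png

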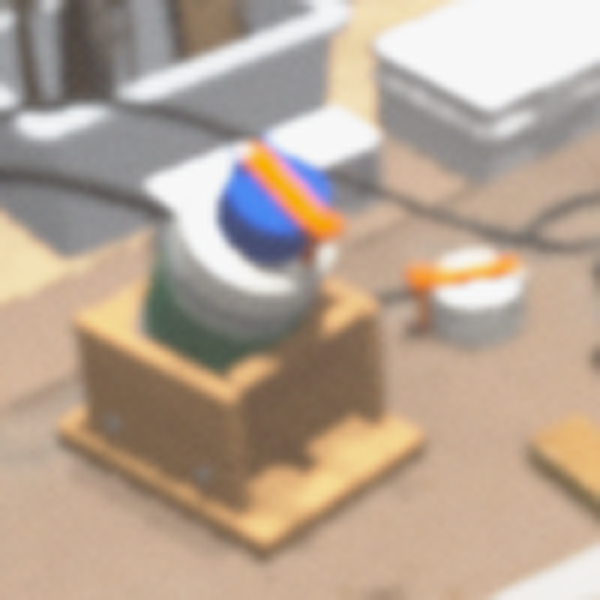

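View pics/top0z.png

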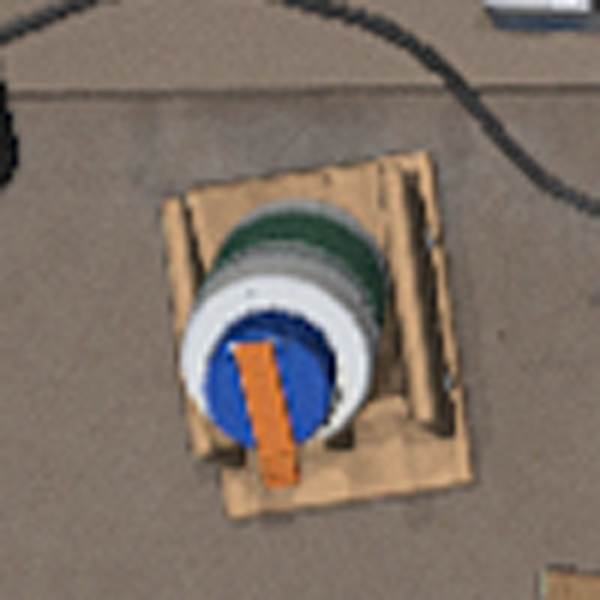

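```bash
python3 - <<'E'
from h import *
from scipy.optimize import minimize,least_squares
im=np.load("pics/top0im.npy");d=np.load("pics/top0.npy");C=cloud("top",d)
hsv=cv2.cvtColor(im,cv2.COLOR_RGB2HSV).astype(int)
# rest base corners (zoom/6+offset)
z=np.array([(165,200),(430,150),(470,480),(230,515)])/6-0.5+[200,170]
p=bot.camera_params("top");x=und(p,z);r=np.c_[x[:,0],-x[:,1],-np.ones(4)]@p['T'][:3,:3].T
for h in (0.0,0.012):
  t=(h-p['T'][2,3])/r[:,2];Q=p['T'][:3,3]+r*t[:,None];print(h,Q.round(4).tolist())
  for i in range(4): e=Q[(i+1)%4]-Q[i];print(np.linalg.norm(e),np.degrees(np.arctan2(e[1],e[0])))
for nm in ("top","scene"):
  im=np.load(f"pics/{nm}0im.npy");d=np.load(f"pics/{nm}0.npy");C=cloud(nm,d);hsv=cv2.cvtColor(im,cv2.COLOR_RGB2HSV).astype(int)
  w=np.zeros((480,640),bool)
  if nm=="top": w[195:258,222:270]=1
  else: w[235:285,235:285]=1
  white=w&(hsv[...,1]<40)&(hsv[...,2]>190)
  blue=w&(hsv[...,0]>100)&(hsv[...,0]<125)&(hsv[...,1]>130)
  org=w&(hsv[...,0]<18)&(hsv[...,1]>180)&(hsv[...,2]>170)
  for k,m in(("white",white),("blue",blue),("org",org)):
    P=C[m];ok=P[:,2]>0.1;P=P[ok];P=P[:]
    c=np.median(P,0);q=P
    for _ in range(8):
        c=q.mean(0);U,S,V=np.linalg.svd(q-c);n=V[2]*np.sign(V[2,2]);dd=(P-c)@n;q=P[abs(dd)<0.004]
    print(nm,k,len(P),len(q),"c",c.round(4),"n",n.round(3),"tilt",np.degrees(np.arccos(n[2])),"az",np.degrees(np.arctan2(-n[1],-n[0])),"main",V[0].round(3))
E
```

```text
0.0 [[0.6296, 0.176, 0.0], [0.6502, 0.0568, 0.0], [0.5016, 0.0387, 0.0], [0.4877, 0.1451, 0.0]]
0.12103677933524513 -80.21472327303714
0.14969108567395914 -173.08276759683102
0.10728105842302159 97.46041817214319
0.14529070727618007 12.29183044013009
0.012 [[0.6272, 0.173, 0.012], [0.6476, 0.0549, 0.012], [0.5005, 0.0371, 0.012], [0.4867, 0.1424, 0.012]]
0.11976726045757827 -80.21472327303714
0.1481210202762739 -173.08276759683102
0.1061558192219117 97.46041817214316
0.14376679614231064 12.29183044013007
top white 233 224 c [0.5469 0.0928 0.1504] n [-0.505 -0.07   0.86 ] tilt 30.679191907192614 az 7.922349638606533 main [-0.116 -0.982 -0.149]
top blue 251 67 c [0.5255 0.0905 0.1689] n [-0.875 -0.375  0.306] tilt 72.21111977956284 az 23.20876437091979 main [-0.403  0.914 -0.032]
top org 98 94 c [0.5127 0.0916 0.1706] n [-0.451  0.072  0.889] tilt 27.200946577411194 az -9.014603439194609 main [-0.888 -0.131 -0.44 ]
scene white 168 57 c [0.4943 0.1474 0.1808] n [-0.306 -0.886  0.349] tilt 69.56624422638541 az 70.9141720108736 main [-0.723  0.455  0.519]
scene blue 68 63 c [0.5193 0.1079 0.1678] n [-0.519 -0.108  0.848] tilt 31.987632856362513 az 11.741621326623777 main [ 0.116 -0.992 -0.055]
scene org 11 11 c [0.5024 0.0963 0.1673] n [-0.332 -0.357  0.873] tilt 29.186818394155498 az 47.122496854659175 main [-0.895 -0.174 -0.411]
```

```bash
cat > fit.py <<'E'
from h import *
from scipy.optimize import minimize
S=4
def axes(psi,t=np.radians(30)):
    c,s=np.cos(psi),np.sin(psi)
    return np.array([[np.cos(t)*c,np.cos(t)*s,np.sin(t)],[-s,c,0],[-np.sin(t)*c,-np.sin(t)*s,np.cos(t)]])  # rows x,y,z
th=np.linspace(0,2*np.pi,48,endpoint=False)
circ=lambda r,z:np.c_[r*np.cos(th),r*np.sin(th),np.full(48,z)]
box=lambda a,b,c,d,e,f:np.array([[x,y,z] for x in(a,b) for y in(c,d) for z in(e,f)])
parts=[(1,[circ(.037,0),circ(.037,-.02)]),(2,[circ(.024,.0),circ(.024,.028)]),(3,[box(-.036,.021,-.007,.007,.0285,.034)]),]
CR={"top":(215,190,275,262),"scene":(235,232,292,292)}
def render(n,prm):
    u0,v0,u1,v1=CR[n];L=np.zeros(((v1-v0)*S,(u1-u0)*S),np.uint8);A=axes(prm[3])
    for lab,pp in parts:
        uv=proj(n,np.vstack(pp)@A+prm[:3]);uv=((uv-[u0,v0]+.5)*S-.5)
        h=cv2.convexHull(uv.astype(np.float32));cv2.fillConvexPoly(L,np.round(h*16).astype(np.int32),lab,shift=4)
    return L
def target(n):
    im=np.load(f"pics/{n}0im.npy");u0,v0,u1,v1=CR[n]
    im=cv2.resize(im[v0:v1,u0:u1],None,fx=S,fy=S,interpolation=cv2.INTER_LINEAR)
    hsv=cv2.cvtColor(im,cv2.COLOR_RGB2HSV).astype(int)
    T=np.zeros(hsv.shape[:2],np.uint8)
    T[(hsv[...,0]>100)&(hsv[...,0]<125)&(hsv[...,1]>110)]=2
    T[((hsv[...,0]<20)|(hsv[...,0]>172))&(hsv[...,1]>165)&(hsv[...,2]>150)]=3
    return T
def cost(prm,ns,T):
    c=0
    for n in ns:
        L=render(n,prm)
        for k in (2,3): c+=((L==k)!=(T[n]==k)).sum()/S**2
    return c
if __name__=="__main__":
    T={n:target(n) for n in CR}
    cnt=np.array([.54,.092,.148,np.radians(9)])
    for ns in (["top"],["scene"],["top","scene"]):
        best=None
        for s in range(4):
            rng=np.random.default_rng(s)
            sx=np.vstack([cnt]+[cnt+d for d in np.diag([.006,.006,.006,.06])])+rng.normal(0,.001,(5,4))
            r=minimize(cost,cnt,args=(ns,T),method="Nelder-Mead",options=dict(initial_simplex=sx,maxiter=400,xatol=1e-5,fatol=.01))
            if best is None or r.fun<best.fun:best=r
            print(ns,r.fun,r.x[:3].round(4),np.degrees(r.x[3]).round(2))
    for n in CR:
        L=render(n,best.x);u0,v0,u1,v1=CR[n]
        im=cv2.resize(np.load(f"pics/{n}0im.npy")[v0:v1,u0:u1,::-1],None,fx=S*2,fy=S*2,interpolation=cv2.INTER_CUBIC)
        L=cv2.resize(L,None,fx=2,fy=2,interpolation=cv2.INTER_NEAREST)
        for k,cc in((1,(0,0,0)),(2,(0,255,255)),(3,(0,255,0))):
            cs,_=cv2.findContours((L==k).astype(np.uint8),cv2.RETR_EXTERNAL,cv2.CHAIN_APPROX_NONE);cv2.drawContours(im,cs,-1,cc,1)
        cv2.imwrite(f"pics/fit_{n}.png",im)
E
python3 fit.py
python3 -c "
import cv2,numpy as np
a=cv2.imread('pics/fit_top.png');b=cv2.imread('pics/fit_scene.png');h=max(a.shape[0],b.shape[0])
f=lambda x:cv2.copyMakeBorder(x,0,h-x.shape[0],0,0,cv2.BORDER_CONSTANT)
o=np.hstack([f(a),f(b)]);o=cv2.resize(o,None,fx=800/o.shape[1],fy=800/o.shape[1]);cv2.imwrite('pics/fit.png',o)"
```

```text
['top'] 102.25 [0.5331 0.094  0.1508] 8.6
['top'] 106.0625 [0.5331 0.0943 0.1517] 10.33
['top'] 101.625 [0.5337 0.0953 0.1471] 10.51
['top'] 108.0 [0.5322 0.0937 0.1542] 10.13
['scene'] 202.0625 [0.5654 0.078  0.1215] 21.69
['scene'] 164.25 [0.6233 0.0325 0.0863] -3.79Traceback (most recent call last):
  File "fit.py", line 40, in <module>
    r=minimize(cost,cnt,args=(ns,T),method="Nelder-Mead",options=dict(initial_simplex=sx,maxiter=400,xatol=1e-5,fatol=.01))
    res = _minimize_neldermead(fun, x0, args, callback, bounds=bounds,
                               **options)
    fxc = func(xc)
    fx = function(np.copy(x), *(wrapper_args + args))
  File "fit.py", line 29, in cost
    L=render(n,prm)
  File "fit.py", line 15, in render
    uv=proj(n,np.vstack(pp)@A+prm[:3]);uv=((uv-[u0,v0]+.5)*S-.5)
  File "h.py", line 13, in proj
    p=bot.camera_params(n);X=np.atleast_2d(X);c=(X-p['T'][:3,3])@p['T'][:3,:3]
ValueError: time passes only in moves, steps and waits
[ WARN:0@0.020] global loadsave.cpp:275 findDecoder imread_('pics/fit_top.png'): can't open/read file: check file path/integrity
[ WARN:0@0.020] global loadsave.cpp:275 findDecoder imread_('pics/fit_scene.png'): can't open/read file: check file path/integrity
Traceback (most recent call last):
AttributeError: 'NoneType' object has no attribute 'shape'
```

```bash
python3 - <<'E'
s=open('h.py').read()
s=s.replace("def und","import pickle,os\nif not os.path.exists('cp.pkl'): pickle.dump({n:bot.camera_params(n) for n in('scene','top')},open('cp.pkl','wb'))\nCP=pickle.load(open('cp.pkl','rb'))\ndef und",1).replace("bot.camera_params(n);","CP[n];").replace("p=CP[n];v,u","p=CP[n];v,u")
open('h.py','w').write(s)
f=open('fit.py').read().replace("(235,232,292,292)","(240,232,285,288)").replace("cnt=np.array([.54,.092,.148","cnt=np.array([.534,.094,.150");open('fit.py','w').write(f)
E
timeout 500 python3 fit.py
python3 -c "
import cv2,numpy as np
a=cv2.imread('pics/fit_top.png');b=cv2.imread('pics/fit_scene.png');h=max(a.shape[0],b.shape[0])
f=lambda x:cv2.copyMakeBorder(x,0,h-x.shape[0],0,0,cv2.BORDER_CONSTANT)
o=np.hstack([f(a),f(b)]);o=cv2.resize(o,None,fx=800/o.shape[1],fy=800/o.shape[1],interpolation=cv2.INTER_AREA);o=o[:600];cv2.imwrite('pics/fit.png',o)"
```

```text
['top'] 103.0 [0.533  0.0937 0.1516] 8.8
['top'] 64.3125 [0.5403 0.1057 0.0923] 5.22
['top'] 99.25 [0.5322 0.0946 0.1448] 8.82
['top'] 107.0 [0.533  0.093  0.1543] 8.22
['scene'] 206.875 [0.5379 0.0965 0.1468] 10.43
['scene'] 88.875 [ 1.2025 -0.3358 -0.3492] 98.06
['scene'] 102.5 [ 0.8703 -0.127  -0.0919] -2.09
['scene'] 194.75 [0.5548 0.0808 0.1301] 10.14
['top', 'scene'] 303.25 [0.5343 0.0958 0.1425] 8.3
['top', 'scene'] 302.4375 [0.5345 0.0962 0.1416] 9.39
['top', 'scene'] 302.125 [0.5342 0.0955 0.1424] 8.35
['top', 'scene'] 303.4375 [0.5334 0.0952 0.1443] 8.47
```

View pics/fit.png

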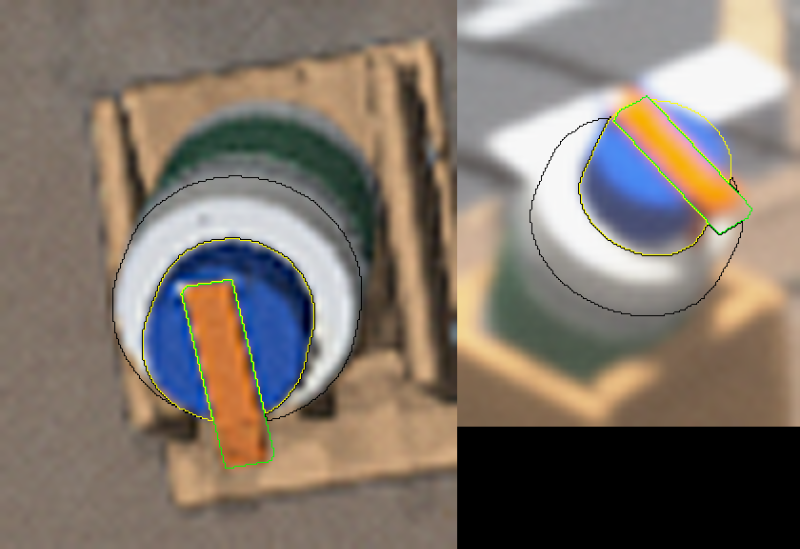

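```bash
cat > k.py <<'E'
from h import *
from fit import axes
NECK=np.array([.534,.0955,.1427]);PSI=np.radians(8.7)
def capT(): return axes(PSI)  # rows
def c2w(p): return np.asarray(p)@axes(PSI)+NECK
def w2c(p): return axes(PSI)@(np.asarray(p)-NECK)
def toolR(az,pitch,roll=0,jaw=-1):
    "x along az, pitched down; z level"
    x=np.array([np.cos(pitch)*np.cos(az),np.cos(pitch)*np.sin(az),-np.sin(pitch)])
    z=jaw*np.array([-np.sin(az),np.cos(az),0]);y=np.cross(z,x)
    return np.stack([x,y,z],1)@R.from_rotvec([roll,0,0]).as_matrix()
def rows(cur_p,cur_R,poses):
    for p,Rm,g in poses:
        t=cur_R.T@(np.asarray(p)-cur_p)/.25
        w=R.from_matrix(cur_R.T@Rm).as_rotvec()/.5
        print(np.r_[t,w,g].round(3).tolist())
def st(v=True):
    o=bot.get_obs();Rm=R.from_quat(o['tool_rot']).as_matrix()
    if v: print("t",round(o['clock'],2),"p",o['eef_pos'].round(4),"x",Rm[:,0].round(3),"z",Rm[:,2].round(3),"cap",(w2c(o['eef_pos'])*1000).round(1),"F",o['ft_force'].round(1),"M",o['ft_torque'].round(2),"w",round(o['grip_width']*1e3,1),"j",o['joint_pos'].round(3))
    return o['eef_pos'],Rm
E
python3 - <<'E'
from k import *
st()
E
```

```text
t 0.1 p [ 0.1768 -0.4671  0.2305] x [-0.001  0.002 -1.   ] z [ 0.354 -0.935 -0.002] cap [-335.6 -502.1  295.2] F [-0.6 -0.  -0.2] M [ 0.04 -0.02  0.03] w 85.3 j [-1.209  0.241  0.004  1.335 -0.     1.571]
```

```bash
cat >> k.py <<'E'
def tdir(pitch): return np.array([np.cos(pitch+np.pi/6),0,-np.sin(pitch+np.pi/6)])
def tnor(pitch): return np.array([np.sin(pitch+np.pi/6),0,np.cos(pitch+np.pi/6)])
HINGE=np.array([.021,0,.0308])
def lip(phi): a=phi+np.arctan2(.0012,.051); return HINGE+.051*np.array([-np.cos(a),0,np.sin(a)])
def pinch(phi,pitch,e=.003,s=.005): # tcp cap frame
    return lip(phi)+e*tdir(pitch)-s*tnor(pitch)
E
python3 - <<'E'
from k import *
D=np.radians
p40=D(40);tp=pinch(0,p40);ap=c2w(tp-.06*tdir(p40));print("pinch",tp,c2w(tp),"approach",ap)
p,Rm=st(False)
a0=np.arctan2(p[1],p[0]);r0=np.hypot(p[0],p[1]);a1=np.arctan2(ap[1],ap[0]);r1=np.hypot(ap[0],ap[1])
N=7;cp,cR=p,Rm
for i in range(N):
    out=[]
    for sub in np.arange(1,5)/4:
        s=(i+sub)/N
        rr=r0+(r1-r0)*s;aa=a0+(a1-a0)*s;z=p[2]+(ap[2]+.04*0-p[2])*s+.12*np.sin(np.pi*s)
        P=np.array([rr*np.cos(aa),rr*np.sin(aa),z])
        az=D(-69.3)+(PSI-D(-69.3))*s
        out.append((P,toolR(az,D(90)+(p40-D(90))*s,D(90)*(1-s),1),1 if s<.8 else .45))
    print("call",i);rows(cp,cR,[out[1],out[3]] if 0 else out);cp,cR=out[-1][0],out[-1][1]
E
```

```text
pinch [-0.03365829  0.          0.02747049] [0.49160925 0.0890133  0.149661  ] approach [0.44617544 0.08206095 0.18822825]
call 0
[-0.048, 0.099, -0.009, -0.208, -0.066, -0.0, 1.0]
[-0.095, 0.197, -0.023, -0.418, -0.129, -0.001, 1.0]
[-0.14, 0.294, -0.042, -0.627, -0.192, -0.003, 1.0]
[-0.184, 0.389, -0.065, -0.836, -0.255, -0.005, 1.0]
call 1
[-0.042, 0.096, 0.018, -0.208, -0.064, -0.002, 1.0]
[-0.081, 0.192, 0.03, -0.416, -0.128, -0.005, 1.0]
[-0.117, 0.289, 0.037, -0.624, -0.194, -0.009, 1.0]
[-0.15, 0.385, 0.039, -0.831, -0.26, -0.014, 1.0]
call 2
[-0.027, 0.088, 0.039, -0.206, -0.067, -0.006, 1.0]
[-0.05, 0.178, 0.072, -0.411, -0.135, -0.013, 1.0]
[-0.069, 0.269, 0.099, -0.615, -0.205, -0.022, 1.0]
[-0.083, 0.362, 0.121, -0.819, -0.275, -0.031, 1.0]
call 3
[-0.006, 0.079, 0.053, -0.202, -0.071, -0.012, 1.0]
[-0.009, 0.162, 0.1, -0.403, -0.144, -0.026, 1.0]
[-0.008, 0.248, 0.141, -0.603, -0.218, -0.042, 1.0]
[-0.002, 0.337, 0.176, -0.801, -0.294, -0.06, 1.0]
call 4
[0.013, 0.073, 0.061, -0.197, -0.076, -0.021, 1.0]
[0.03, 0.151, 0.117, -0.392, -0.152, -0.045, 1.0]
[0.048, 0.234, 0.168, -0.586, -0.23, -0.071, 1.0]
[0.069, 0.32, 0.214, -0.777, -0.309, -0.101, 1.0]
call 5
[0.028, 0.07, 0.069, -0.19, -0.078, -0.033, 1.0]
[0.056, 0.145, 0.134, -0.379, -0.157, -0.07, 1.0]
[0.085, 0.225, 0.195, -0.565, -0.237, -0.11, 0.45]
[0.114, 0.309, 0.253, -0.749, -0.316, -0.154, 0.45]
call 6
[0.033, 0.065, 0.078, -0.182, -0.078, -0.048, 0.45]
[0.065, 0.135, 0.155, -0.363, -0.156, -0.1, 0.45]
[0.095, 0.208, 0.229, -0.54, -0.233, -0.156, 0.45]
[0.122, 0.284, 0.301, -0.716, -0.309, -0.216, 0.45]
```

Request:
{"op": "apply_moves", "data": {
  "targets": [-0.05,0.1,-0.01,-0.21,-0.07,0,1,-0.1,0.2,-0.02,-0.42,-0.13,0,1,-0.14,0.29,-0.04,-0.63,-0.19,0,1,-0.18,0.39,-0.065,-0.84,-0.255,0,1]
}}

```text
clock: 0.43
eef_pos: [0.263, -0.4175, 0.2763]
tool_rot: [0.244, 0.615, -0.295, 0.689]
ft_force: [0.3, 0.6, -0.1]
grip_width: 0.0852
```

Request:
{"op": "apply_moves", "data": {
  "targets": [-0.04,0.1,0.02,-0.21,-0.065,0,1,-0.08,0.19,0.03,-0.42,-0.13,0,1,-0.12,0.29,0.04,-0.62,-0.19,-0.01,1,-0.15,0.385,0.04,-0.83,-0.26,-0.015,1]
}}

```text
clock: 0.77
eef_pos: [0.3363, -0.3524, 0.3128]
tool_rot: [0.075, 0.618, -0.18, 0.762]
ft_force: [0.9, 0.2, 0.0]
grip_width: 0.0856
```

Request:
{"op": "apply_moves", "data": {
  "targets": [-0.03,0.09,0.04,-0.21,-0.07,-0.005,1,-0.05,0.18,0.07,-0.41,-0.135,-0.01,1,-0.07,0.27,0.1,-0.615,-0.205,-0.02,1,-0.08,0.36,0.12,-0.82,-0.275,-0.03,1]
}}

```text
clock: 1.1
eef_pos: [0.3934, -0.2758, 0.3291]
tool_rot: [-0.099, 0.588, -0.061, 0.8]
ft_force: [0.2, 0.6, -0.4]
grip_width: 0.0854
```

Request:
{"op": "apply_moves", "data": {
  "targets": [-0.005,0.08,0.05,-0.2,-0.07,-0.01,1,-0.01,0.16,0.1,-0.4,-0.145,-0.025,1,-0.01,0.25,0.14,-0.6,-0.22,-0.04,1,0,0.34,0.175,-0.8,-0.295,-0.06,1]
}}

```text
clock: 1.43
eef_pos: [0.4335, -0.1894, 0.3221]
tool_rot: [-0.269, 0.527, 0.052, 0.805]
ft_force: [0.6, 0.0, 0.1]
grip_width: 0.0852
```

Request:
{"op": "apply_moves", "data": {
  "targets": [0.01,0.07,0.06,-0.2,-0.075,-0.02,1,0.03,0.15,0.12,-0.39,-0.15,-0.045,1,0.05,0.23,0.17,-0.585,-0.23,-0.07,1,0.07,0.32,0.215,-0.775,-0.31,-0.1,1]
}}

```text
clock: 1.77
eef_pos: [0.456, -0.0987, 0.2923]
tool_rot: [-0.427, 0.437, 0.153, 0.777]
ft_force: [-0.3, -0.6, 0.0]
grip_width: 0.0855
```

```bash
python3 -c "
from k import *
st()"
```

```text
t 1.77 p [ 0.456  -0.0987  0.2923] x [ 0.572 -0.134 -0.809] z [0.548 0.797 0.255] cap [ -17.4 -180.2  182.8] F [-0.3 -0.6  0. ] M [ 0.11  0.53 -0.01] w 85.5 j [-0.202 -0.314 -0.566  0.691 -0.017  0.472]
```

Request:
{"op": "apply_moves", "data": {
  "targets": [0.03,0.07,0.07,-0.19,-0.08,-0.035,1,0.055,0.145,0.135,-0.38,-0.155,-0.07,1,0.085,0.225,0.195,-0.565,-0.235,-0.11,0.45,0.115,0.31,0.255,-0.75,-0.315,-0.155,0.45]
}}

```text
clock: 2.1
eef_pos: [0.4598, -0.0061, 0.2442]
tool_rot: [-0.567, 0.322, 0.235, 0.721]
ft_force: [0.3, 0.4, -0.5]
grip_width: 0.0638
```

Request:
{"op": "apply_moves", "data": {
  "targets": [0.03,0.065,0.08,-0.18,-0.08,-0.05,0.45,0.065,0.135,0.155,-0.36,-0.155,-0.1,0.45,0.095,0.21,0.23,-0.54,-0.235,-0.155,0.45,0.12,0.285,0.3,-0.715,-0.31,-0.215,0.45,0.12,0.285,0.3,-0.715,-0.31,-0.215,0.45,0.12,0.285,0.3,-0.715,-0.31,-0.215,0.45]
}}

```text
clock: 2.6
eef_pos: [0.4438, 0.0826, 0.1843]
tool_rot: [0.681, -0.191, -0.293, -0.643]
ft_force: [0.1, 0.7, 0.9]
grip_width: 0.0384
```

```bash
cat > look.py <<'E'
import sys
from k import *
tag=sys.argv[1];st()
ims=[]
for n,(u0,v0,u1,v1) in (("top",(205,180,305,270)),("scene",(225,200,325,290))):
    im,d=bot.camera(n);np.save(f"pics/{n}{tag}.npy",d);np.save(f"pics/{n}{tag}im.npy",im)
    ims.append(cv2.resize(np.ascontiguousarray(im[v0:v1,u0:u1,::-1]),None,fx=4,fy=4,interpolation=cv2.INTER_CUBIC))
cv2.imwrite(f"pics/look{tag}.png",np.hstack(ims))
E
python3 look.py 1
```

```text
t 2.6 p [0.4438 0.0826 0.1843] x [ 0.755  0.117 -0.645] z [-0.154  0.988 -0.   ] cap [-58.1   0.9  81.6] F [0.1 0.7 0.9] M [-0.08  0.71 -0.02] w 38.4 j [ 0.215 -0.296 -1.067 -0.069 -0.047  0.039]
```

View pics/look1.png

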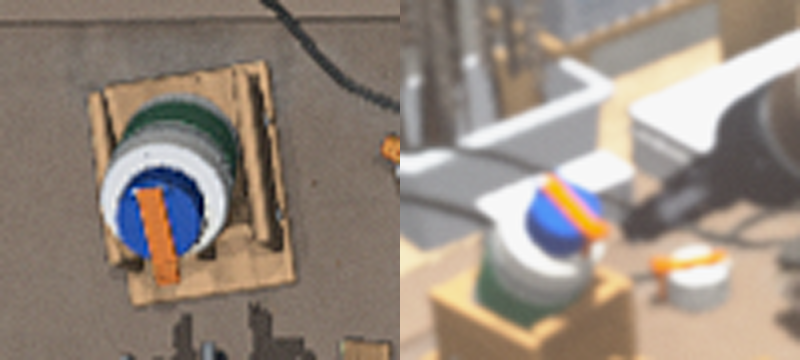

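```bash
python3 - <<'E'
from k import *
p,Rm=st(False)
for nm,X in (("tcp",p),("fL",p+Rm[:,2]*.02),("fR",p-Rm[:,2]*.02),("lip",c2w([-.03,0,.036])),("neck",NECK),("capc",c2w([0,0,.028]))):
    for n,(u0,v0) in (("top",(205,180)),("scene",(225,200))):
        q=proj(n,X)[0];print(nm,n,q.round(1),((q-[u0,v0]+.5)*4).round(0))
d=np.load("pics/top1.npy");C=cloud("top",d)
for v in range(252,270,3):
    print(v,[tuple(C[v,u].round(3)) for u in range(248,274,4)])
E
python3 -c "
import cv2,numpy as np
im=np.load('pics/top1im.npy')[180:330,200:320,::-1]
cv2.imwrite('pics/b1.png',cv2.resize(im,None,fx=4,fy=4,interpolation=cv2.INTER_CUBIC))"
```

```text
tcp top [246.6 267. ] [168. 350.]
tcp scene [286.7 253.9] [249. 218.]
fL top [237.7 268.5] [133. 356.]
fL scene [281.5 257.1] [228. 231.]
fR top [255.5 265.5] [204. 344.]
fR scene [291.8 250.7] [269. 205.]
lip top [246.6 248.5] [168. 276.]
lip scene [275.3 257.9] [203. 233.]
neck top [245.3 230.6] [163. 204.]
neck scene [264.2 257.7] [159. 233.]
capc top [244.  235.2] [158. 223.]
capc scene [267.1 251.8] [170. 209.]
252 [(np.float64(0.495), np.float64(0.115), np.float64(0.015)), (np.float64(0.495), np.float64(0.104), np.float64(0.017)), (np.float64(0.495), np.float64(0.095), np.float64(0.011)), (np.float64(0.494), np.float64(0.083), np.float64(0.015)), (np.float64(0.494), np.float64(0.073), np.float64(0.014)), (np.float64(0.495), np.float64(0.065), np.float64(-0.001)), (np.float64(0.495), np.float64(0.054), np.float64(0.004))]
255 [(np.float64(0.488), np.float64(0.118), np.float64(0.001)), (np.float64(0.488), np.float64(0.107), np.float64(0.002)), (np.float64(0.488), np.float64(0.097), np.float64(-0.001)), (np.float64(0.488), np.float64(0.086), np.float64(0.003)), (np.float64(0.487),
[... 1134 characters left out ...]
0.464), np.float64(0.096), np.float64(0.001)), (np.float64(0.464), np.float64(0.086), np.float64(0.001)), (np.float64(0.464), np.float64(0.076), np.float64(-0.002)), (np.float64(0.463), np.float64(0.064), np.float64(0.003)), (np.float64(0.463), np.float64(0.054), np.float64(-0.0))]
267 [(np.float64(0.456), np.float64(0.117), np.float64(0.002)), (np.float64(0.456), np.float64(0.107), np.float64(-0.001)), (np.float64(0.446), np.float64(0.059), np.float64(0.201)), (np.float64(0.446), np.float64(0.051), np.float64(0.197)), (np.float64(0.456), np.float64(0.075), np.float64(-0.0)), (np.float64(0.456), np.float64(0.064), np.float64(0.002)), (np.float64(0.456), np.float64(0.054), np.float64(0.001))]
```

View pics/b1.png

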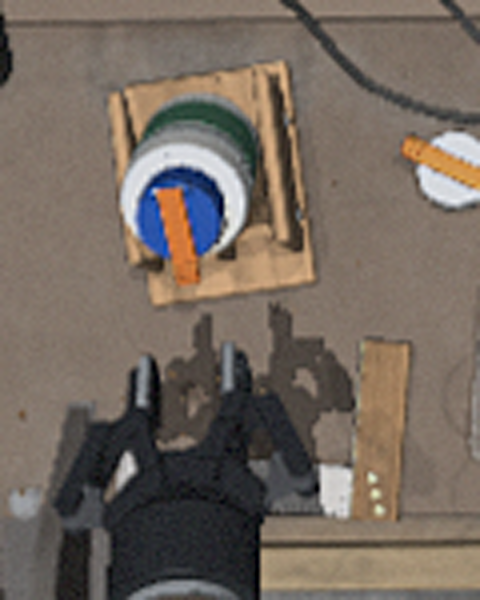

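```bash
python3 - <<'E'
from k import *
D=np.radians;p,Rm=st()
Rt=toolR(PSI,D(40),0,1)
tp=pinch(0,D(40))
rows(p,Rm,[(c2w(tp-k*tdir(D(40))),Rt,.45) for k in(.04,.02,.01,0,0,0)])
E
```

```text
t 2.7 p [0.4468 0.0823 0.1881] x [ 0.76   0.117 -0.64 ] z [-0.152  0.988  0.   ] cap [-53.7   0.1  83.4] F [-0.4  0.6  0.5] M [-0.18  0.72 -0.01] w 38.2 j [ 0.213 -0.298 -1.062 -0.069 -0.047  0.039]
[0.077, 0.002, -0.0, 0.0, 0.001, 0.008, 0.45]
[0.157, 0.002, -0.0, 0.0, 0.001, 0.008, 0.45]
[0.197, 0.002, -0.001, 0.0, 0.001, 0.008, 0.45]
[0.237, 0.002, -0.001, 0.0, 0.001, 0.008, 0.45]
[0.237, 0.002, -0.001, 0.0, 0.001, 0.008, 0.45]
[0.237, 0.002, -0.001, 0.0, 0.001, 0.008, 0.45]
```

Request:
{"op": "apply_moves", "data": {
  "targets": [0.08,0.002,0,0,0,0.01,0.45,0.16,0.002,0,0,0,0.01,0.45,0.2,0.002,0,0,0,0.01,0.45,0.235,0.002,0,0,0,0.01,0.45,0.235,0.002,0,0,0,0.01,0.45,0.235,0.002,0,0,0,0.01,0.45]
}}

```text
clock: 3.2
eef_pos: [0.4915, 0.0887, 0.1498]
tool_rot: [0.681, -0.191, -0.292, -0.644]
ft_force: [-0.4, -0.0, 0.3]
grip_width: 0.0384
```

```bash
python3 look.py 2
```

```text
t 3.2 p [0.4915 0.0887 0.1498] x [ 0.756  0.116 -0.644] z [-0.151  0.989  0.   ] cap [-33.7  -0.3  27.7] F [-0.4 -0.   0.3] M [-0.13  0.7  -0.02] w 38.4 j [ 0.202 -0.065 -1.054 -0.288 -0.038  0.032]
```

View pics/look2.png

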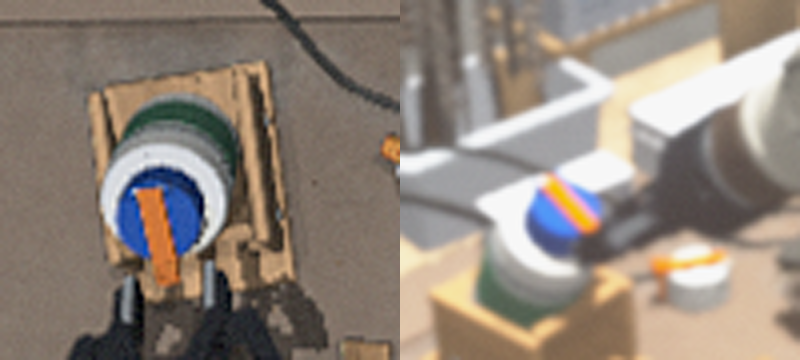

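Request:
{"op": "apply_moves", "data": {
  "targets": [0,0,0,0,0,0,0,0,0,0,0,0,0,0,0,0,0,0,0,0,0,0,0,0,0,0,0,0,0,0,0,0,0,0,0,0,0,0,0,0,0,0]
}}

```text
clock: 3.8
eef_pos: [0.4902, 0.0893, 0.1491]
tool_rot: [0.681, -0.191, -0.293, -0.644]
ft_force: [-0.1, 0.2, 0.6]
grip_width: 0.0107
```

```bash
python3 look.py 3; python3 - <<'E'
from k import *
D=np.radians;p,Rm=st(False)
tp=w2c(p)
# grip offset relative to lip in tool frame at pitch 40
P0=D(40);off=tp-lip(0);e=off@tdir(P0);s=-off@tnor(P0);print("e,s",e,s)
for c in range(4):
    out=[]
    for k in range(1,6):
        phi=D(5*k+25*c);pt=P0+min(phi,D(75))
        out.append((c2w(pinch(phi,pt,e,s)),toolR(PSI,pt,0,1),0))
    print(c);rows(p,Rm,out);p,Rm=out[-1][:2]
E
```

```text
t 3.8 p [0.4902 0.0893 0.1491] x [ 0.756  0.117 -0.644] z [-0.153  0.988 -0.   ] cap [-35.1   0.5  27.7] F [-0.1  0.2  0.6] M [-0.18  0.56 -0.11] w 10.7 j [ 0.204 -0.066 -1.057 -0.29  -0.039  0.032]
e,s 0.0023860915417730387 0.006341866500628663
0
[-0.019, -0.006, -0.002, 0.003, 0.002, 0.171, 0.0]
[-0.036, -0.014, -0.002, 0.003, 0.002, 0.345, 0.0]
[-0.054, -0.024, -0.002, 0.003, 0.002, 0.52, 0.0]
[-0.07, -0.035, -0.002, 0.003, 0.002, 0.694, 0.0]
[-0.085, -0.047, -0.002, 0.003, 0.002, 0.869, 0.0]
1
[-0.019, -0.006, 0.0, -0.0, -0.0, 0.175, 0.0]
[-0.036, -0.015, -0.0, -0.0, -0.0, 0.349, 0.0]
[-0.054, -0.024, 0.0, -0.0, -0.0, 0.524, 0.0]
[-0.07, -0.035, -0.0, -0.0, -0.0, 0.698, 0.0]
[-0.085, -0.048, -0.0, -0.0, -0.0, 0.873, 0.0]
2
[-0.019, -0.006, 0.0, -0.0, 0.0, 0.175, 0.0]
[-0.036, -0.015, 0.0, 0.0, -0.0, 0.349, 0.0]
[-0.054, -0.024, 0.0, 0.0, -0.0, 0.524, 0.0]
[-0.07, -0.035, -0.0, 0.0, -0.0, 0.698, 0.0]
[-0.085, -0.048, -0.0, -0.0, -0.0, 0.873, 0.0]
3
[-0.016, -0.007, 0.0, 0.0, 0.0, 0.0, 0.0]
[-0.032, -0.016, -0.0, 0.0, 0.0, 0.0, 0.0]
[-0.047, -0.026, 0.0, 0.0, 0.0, 0.0, 0.0]
[-0.061, -0.037, 0.0, 0.0, 0.0, 0.0, 0.0]
[-0.073, -0.049, -0.0, 0.0, 0.0, 0.0, 0.0]
```

View pics/look3.png

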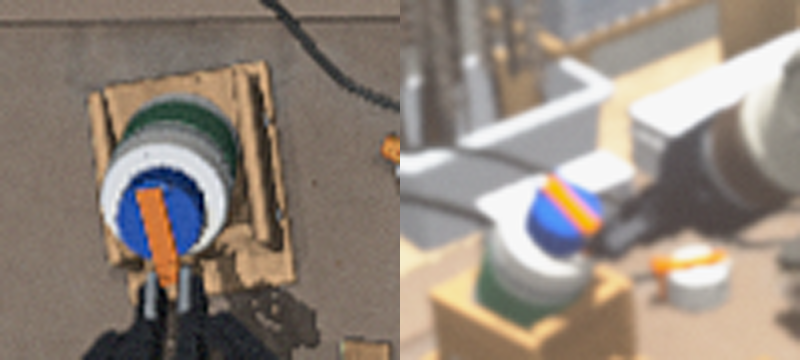

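Request:
{"op": "apply_moves", "data": {
  "targets": [0,0,0,0,0,0,0,0,0,0,0,0,0,0,0,0,0,0,0,0,0]
}}

```text
clock: 4.15
eef_pos: [0.4902, 0.0893, 0.1489]
tool_rot: [0.681, -0.191, -0.293, -0.644]
ft_force: [-0.2, -0.5, 1.7]
grip_width: 0.0111
```

```bash
python3 look.py 4
```

```text
t 4.15 p [0.4902 0.0893 0.1489] x [ 0.756  0.117 -0.644] z [-0.153  0.988 -0.   ] cap [-35.3   0.5  27.5] F [-0.2 -0.5  1.7] M [-0.23  0.45 -0.11] w 11.1 j [ 0.204 -0.065 -1.057 -0.29  -0.038  0.032]
```

View pics/look4.png

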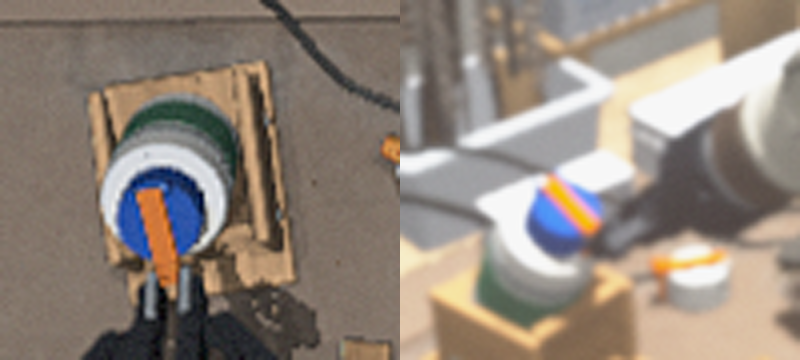

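Request:
{"op": "apply_moves", "data": {
  "targets": [-0.02,-0.006,0,0,0,0.17,0,-0.036,-0.014,0,0,0,0.345,0,-0.054,-0.024,0,0,0,0.52,0,-0.07,-0.035,0,0,0,0.695,0,-0.085,-0.047,0,0,0,0.87,0,-0.085,-0.047,0,0,0,0.87,0]
}}

```text
clock: 4.75
eef_pos: [0.4817, 0.0882, 0.1727]
tool_rot: [0.623, -0.335, -0.427, -0.564]
ft_force: [-4.2, -0.2, 1.0]
grip_width: 0.0112
```

```bash
python3 look.py 5
```

```text
t 4.75 p [0.4817 0.0882 0.1727] x [ 0.411  0.064 -0.909] z [-0.153  0.988  0.   ] cap [-30.7   0.7  52.3] F [-4.2 -0.2  1. ] M [-0.2   0.98  0.01] w 11.2 j [ 0.19  -0.04  -0.575  0.606 -0.015  0.033]
```

View pics/look5.png

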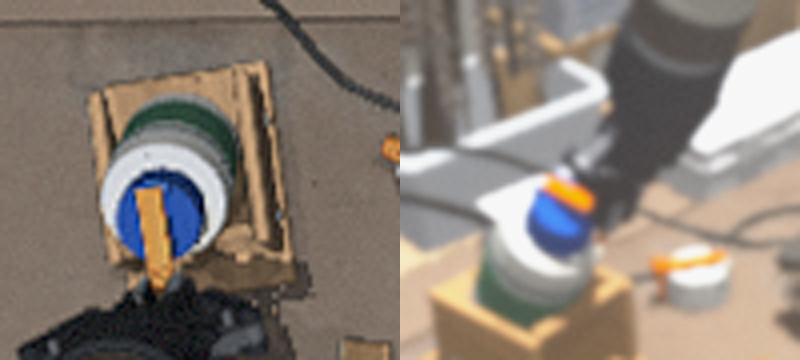

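Request:
{"op": "apply_moves", "data": {
  "targets": [-0.019,-0.006,0,0,0,0.175,0,-0.036,-0.015,0,0,0,0.35,0,-0.054,-0.024,0,0,0,0.525,0,-0.07,-0.035,0,0,0,0.7,0,-0.085,-0.048,0,0,0,0.87,0]
}}

```text
clock: 5.27
eef_pos: [0.4827, 0.0884, 0.1956]
tool_rot: [-0.536, 0.461, 0.538, 0.459]
ft_force: [-0.9, -0.1, -0.0]
grip_width: 0.0108
```

Request:
{"op": "apply_moves", "data": {
  "targets": [-0.019,-0.006,0,0,0,0.175,0,-0.036,-0.015,0,0,0,0.35,0,-0.054,-0.024,0,0,0,0.525,0,-0.07,-0.035,0,0,0,0.7,0,-0.085,-0.048,0,0,0,0.87,0,-0.085,-0.048,0,0,0,0.87,0]
}}

```text
clock: 5.77
eef_pos: [0.4914, 0.0899, 0.2143]
tool_rot: [-0.419, 0.57, 0.627, 0.327]
ft_force: [-11.4, -2.7, 13.9]
grip_width: 0.0109
```

```bash
python3 look.py 6; python3 - <<'E'
from k import *
D=np.radians;p,Rm=st(False);tp=w2c(p)
pt=np.pi/2+np.arctan2(-Rm[0,0],-Rm[2,0]);print("pitch",np.degrees(pt),"hinge dist",np.linalg.norm((tp-HINGE)[[0,2]]))
for ph in range(60,100,5):
    print(ph,((tp-pinch(D(ph),pt,.0024,.0063))*1e3).round(1))
E
```

```text
t 5.77 p [0.4914 0.0899 0.2143] x [-0.436 -0.067 -0.898] z [-0.153  0.988  0.   ] cap [-1.4  0.9 83.5] F [-11.4  -2.7  13.9] M [-0.42  2.88 -0.02] w 10.9 j [0.175 0.632 0.455 1.85  0.01  0.019]
pitch 115.27756308289112 hinge dist 0.057245882699413525
60 [9.2 0.8 4.7]
65 [5.2 0.8 2.8]
70 [1.  0.8 1.2]
75 [-3.3  0.8 -0.1]
80 [-7.6  0.8 -0.9]
85 [-12.1   0.8  -1.4]
90 [-16.5   0.8  -1.5]
95 [-20.9   0.8  -1.2]
```

View pics/look6.png

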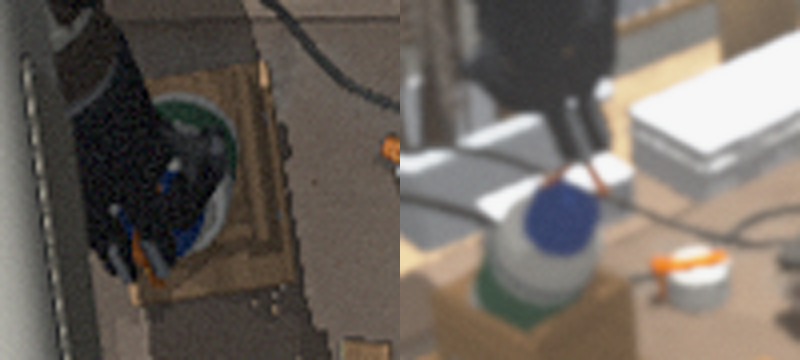

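```bash
cat > arc.py <<'E'
from k import *
import sys
f0,f1,st_,rel,dp=map(float,sys.argv[1:6])
D=np.radians;p,Rm=st();tp=w2c(p)
pt0=np.pi/2+np.arctan2(-np.hypot(Rm[0,0],Rm[1,0])*np.sign(Rm[0,0]),-Rm[2,0])
e,s=(tp-lip(D(f0)))@tdir(pt0),-(tp-lip(D(f0)))@tnor(pt0)
print("pitch",np.degrees(pt0),"e s",e,s)
out=[]
for f in np.arange(f0+st_,f1+.1,st_):
    pt=pt0+D(dp)*(f-f0)/(f1-f0)
    u=(lip(D(f))-HINGE)/.051
    q=pinch(D(f),pt,e,s)+u*rel
    out.append((c2w(q),toolR(PSI,pt,0,1),0))
rows(p,Rm,out)
E
python3 arc.py 71 111 5 0.0015 0
```

```text
t 5.87 p [0.4924 0.09   0.2156] x [-0.426 -0.066 -0.902] z [-0.153  0.988  0.   ] cap [ 0.1  0.8 84.1] F [-6.7 -0.6  8.9] M [-0.2   1.58 -0.01] w 11.3 j [0.175 0.624 0.45  1.842 0.009 0.019]
pitch 115.53936692946517 e s 0.0017871789480378292 0.006938303386691406
[-0.019, -0.0, -0.003, 0.003, -0.001, -0.0, 0.0]
[-0.036, -0.008, -0.003, 0.003, -0.001, -0.0, 0.0]
[-0.052, -0.017, -0.003, 0.003, -0.001, -0.0, 0.0]
[-0.067, -0.027, -0.003, 0.003, -0.001, -0.0, 0.0]
[-0.081, -0.039, -0.004, 0.003, -0.001, -0.0, 0.0]
[-0.094, -0.052, -0.004, 0.003, -0.001, -0.0, 0.0]
[-0.106, -0.065, -0.004, 0.003, -0.001, -0.0, 0.0]
[-0.117, -0.08, -0.004, 0.003, -0.001, -0.0, 0.0]
```

Request:
{"op": "apply_moves", "data": {
  "targets": [-0.019,0,0,0,0,0,0,-0.036,-0.008,0,0,0,0,0,-0.052,-0.017,0,0,0,0,0,-0.067,-0.027,-0.002,0,0,0,0,-0.081,-0.039,-0.002,0,0,0,0,-0.081,-0.039,-0.002,0,0,0,0]
}}

```text
clock: 6.37
eef_pos: [0.5125, 0.0922, 0.2304]
tool_rot: [-0.424, 0.566, 0.624, 0.333]
ft_force: [-3.7, -0.7, -5.1]
grip_width: 0.0108
```

```bash
python3 look.py 7; python3 arc.py 96 136 5 0 0
```

```text
t 6.37 p [0.5125 0.0922 0.2304] x [-0.418 -0.065 -0.906] z [-0.153  0.988 -0.   ] cap [25.   0.  86.8] F [-3.7 -0.7 -5.1] M [-0.03  0.09 -0.04] w 10.8 j [0.173 0.659 0.553 1.902 0.008 0.018]
t 6.47 p [0.5123 0.0922 0.2304] x [-0.418 -0.065 -0.906] z [-0.153  0.988 -0.   ] cap [24.9 -0.  87. ] F [-3.4 -0.9 -8.4] M [-0.02 -0.1  -0.01] w 11.0 j [0.173 0.658 0.552 1.901 0.008 0.018]
pitch 115.0107030381432 e s -0.001021831632043882 0.0060940130081380915
[-0.013, -0.013, -0.0, 0.003, -0.002, 0.0, 0.0]
[-0.024, -0.026, -0.0, 0.003, -0.002, 0.0, 0.0]
[-0.034, -0.041, -0.0, 0.003, -0.002, 0.0, 0.0]
[-0.043, -0.056, -0.0, 0.003, -0.002, 0.0, 0.0]
[-0.051, -0.072, -0.0, 0.003, -0.002, 0.0, 0.0]
[-0.057, -0.089, -0.0, 0.003, -0.002, 0.0, 0.0]
[-0.062, -0.106, -0.0, 0.003, -0.002, 0.0, 0.0]
[-0.065, -0.124, -0.0, 0.003, -0.002, 0.0, 0.0]
```

View pics/look7.png

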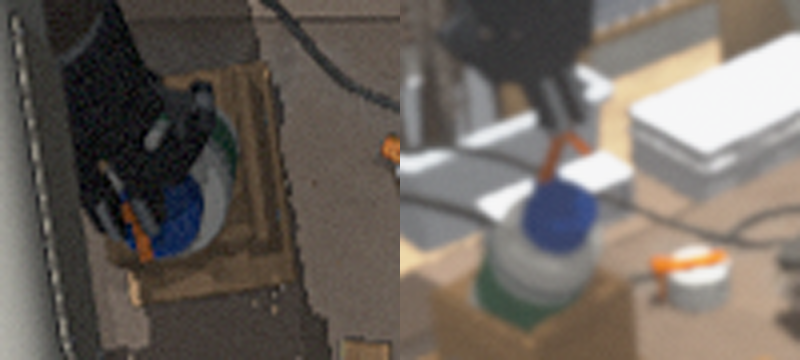

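Request:
{"op": "apply_moves", "data": {
  "targets": [-0.012,-0.013,0,0,0,0,0,-0.022,-0.026,0,0,0,0,0,-0.031,-0.04,0,0,0,0,0,-0.04,-0.055,0,0,0,0,0,-0.047,-0.071,0,0,0,0,0,-0.053,-0.088,0,0,0,0,0,-0.058,-0.105,0,0,0,0,0,-0.061,-0.123,0,0,0,0,0,-0.061,-0.123,0,0,0,0,0]
}}

```text
clock: 7.22
eef_pos: [0.5472, 0.0975, 0.2331]
tool_rot: [-0.426, 0.565, 0.623, 0.334]
ft_force: [-3.1, -0.6, 3.7]
grip_width: 0.0096
```

```bash
python3 look.py 8; python3 arc.py 135 163 4 0 0
```

```text
t 7.22 p [0.5472 0.0975 0.2331] x [-0.414 -0.065 -0.908] z [-0.152  0.988 -0.001] cap [56.8 -0.  71.6] F [-3.1 -0.6  3.7] M [-0.39  0.67 -0.14] w 9.6 j [0.172 0.744 0.717 1.976 0.007 0.018]
t 7.32 p [0.5469 0.0974 0.2331] x [-0.414 -0.065 -0.908] z [-0.153  0.988 -0.001] cap [56.5 -0.1 71.8] F [-2.6 -1.3  3.7] M [-0.29  0.68 -0.16] w 9.9 j [0.172 0.743 0.715 1.975 0.007 0.018]
pitch 114.79498333765575 e s -0.0021995189791100996 0.005542477531943027
[-0.002, -0.014, 0.0, 0.002, -0.002, 0.0, 0.0]
[-0.002, -0.028, 0.0, 0.002, -0.002, 0.0, 0.0]
[-0.002, -0.043, 0.0, 0.002, -0.002, 0.0, 0.0]
[-0.0, -0.057, 0.0, 0.002, -0.002, 0.0, 0.0]
[0.002, -0.071, 0.0, 0.002, -0.002, 0.0, 0.0]
[0.005, -0.085, 0.0, 0.002, -0.002, 0.0, 0.0]
[0.01, -0.098, 0.0, 0.002, -0.002, 0.0, 0.0]
```

View pics/look8.png

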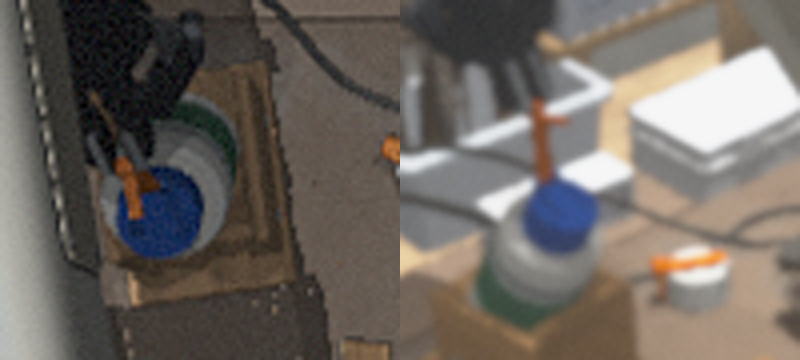

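```bash
python3 - <<'E'
from k import *
D=np.radians
f=lambda n,X:(((proj(n,X)-{"top":[205,180],"scene":[225,200]}[n]+.5)*4)+([400,0] if n=="scene" else [0,0])).round(0).tolist()
for ph in (90,105,120,135,155):
    H=HINGE;l=lip(D(ph));u=(l-H)/.051;n=np.array([u[2],0,-u[0]])
    pts=[H,l+u*.006, l-(-1)*0*n]
    # tongue perpendicular: closed dir -z when u=-x
    t=np.array([-u[2],0,u[0]]) ; tong=l+t*.028
    for nm in("top","scene"): print(ph,nm,"hinge,end,tongue",f(nm,c2w(np.array([H,l+u*.006,tong]))))
p,Rm=st(False)
print("fingers",f("top",np.array([p+Rm[:,2]*.006,p-Rm[:,2]*.006])),f("scene",np.array([p+Rm[:,2]*.006,p-Rm[:,2]*.006])))
E
```

```text
90 top hinge,end,tongue [[149.0, 191.0], [135.0, 228.0], [149.0, 271.0]]
90 scene hinge,end,tongue [[551.0, 185.0], [574.0, 133.0], [600.0, 167.0]]
105 top hinge,end,tongue [[149.0, 191.0], [130.0, 201.0], [142.0, 251.0]]
105 scene hinge,end,tongue [[551.0, 185.0], [559.0, 120.0], [588.0, 148.0]]
120 top hinge,end,tongue [[149.0, 191.0], [125.0, 174.0], [135.0, 227.0]]
120 scene hinge,end,tongue [[551.0, 185.0], [543.0, 111.0], [574.0, 131.0]]
135 top hinge,end,tongue [[149.0, 191.0], [122.0, 147.0], [129.0, 199.0]]
135 scene hinge,end,tongue [[551.0, 185.0], [528.0, 108.0], [558.0, 117.0]]
155 top hinge,end,tongue [[149.0, 191.0], [121.0, 118.0], [123.0, 162.0]]
155 scene hinge,end,tongue [[551.0, 185.0], [511.0, 112.0], [536.0, 108.0]]
fingers [[113.0, 160.0], [136.0, 156.0]] [[528.0, 116.0], [540.0, 109.0]]
```

```bash
python3 - <<'E'
from k import *
D=np.radians;p,Rm=st()
pt=D(115);t=pinch(D(126),pt,.010,0.)
rows(p,Rm,[(p,Rm,.35),(c2w(t),toolR(PSI,pt,0,1),.35)])
E
```

```text
t 7.32 p [0.5469 0.0974 0.2331] x [-0.414 -0.065 -0.908] z [-0.153  0.988 -0.001] cap [56.5 -0.1 71.8] F [-2.6 -1.3  3.7] M [-0.29  0.68 -0.16] w 9.9 j [0.172 0.743 0.715 1.975 0.007 0.018]
[0.0, 0.0, 0.0, 0.0, 0.0, 0.0, 0.35]
[0.056, 0.009, 0.0, 0.002, -0.002, 0.007, 0.35]
```

Request:
{"op": "apply_moves", "data": {
  "targets": [0,0,0,0,0,0,0.35,0,0,0,0,0,0,0.35,0,0,0,0,0,0,0.35,0.03,0.005,0,0,0,0,0.35,0.056,0.009,0,0,0,0,0.35,0.056,0.009,0,0,0,0,0,0.056,0.009,0,0,0,0,0,0.056,0.009,0,0,0,0,0,0.056,0.009,0,0,0,0,0,0.056,0.009,0,0,0,0,0]
}}

```text
clock: 8.15
eef_pos: [0.5389, 0.0964, 0.2205]
tool_rot: [-0.425, 0.565, 0.623, 0.334]
ft_force: [-0.1, 1.1, -0.7]
grip_width: 0.0126
```

```bash
python3 look.py 9; python3 arc.py 126 158 4 0 0
```

```text
t 8.15 p [0.5389 0.0964 0.2205] x [-0.416 -0.065 -0.907] z [-0.153  0.988 -0.   ] cap [43.2  0.1 64.9] F [-0.1  1.1 -0.7] M [ 0.11 -0.41 -0.03] w 12.6 j [0.173 0.724 0.647 1.927 0.008 0.017]
t 8.25 p [0.5387 0.0964 0.2204] x [-0.416 -0.065 -0.907] z [-0.153  0.988 -0.   ] cap [43.   0.1 64.9] F [ 0.1 -0.2 -0.7] M [ 0.12 -0.45  0.02] w 11.8 j [0.173 0.724 0.647 1.927 0.008 0.017]
pitch 114.8917921223032 e s 0.010985808838195565 -0.00014546856505518076
[-0.004, -0.014, -0.001, 0.003, -0.002, 0.0, 0.0]
[-0.007, -0.028, -0.001, 0.003, -0.002, 0.0, 0.0]
[-0.009, -0.042, -0.001, 0.003, -0.002, 0.0, 0.0]
[-0.009, -0.056, -0.001, 0.003, -0.002, 0.0, 0.0]
[-0.009, -0.07, -0.001, 0.003, -0.002, 0.0, 0.0]
[-0.008, -0.084, -0.001, 0.003, -0.002, 0.0, 0.0]
[-0.006, -0.099, -0.001, 0.003, -0.002, 0.0, 0.0]
[-0.003, -0.112, -0.001, 0.003, -0.002, 0.0, 0.0]
```

View pics/look9.png

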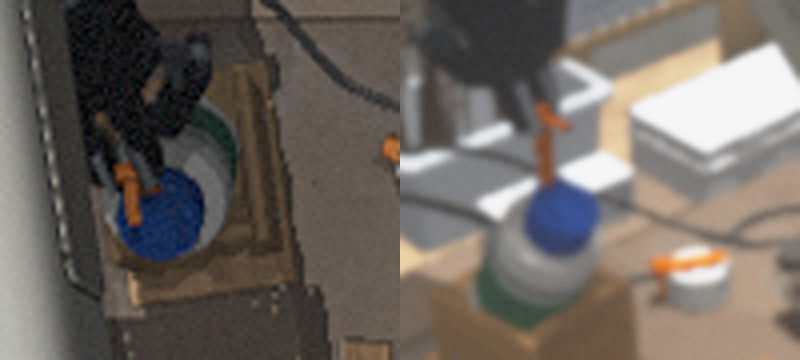

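Request:
{"op": "apply_moves", "data": {
  "targets": [-0.004,-0.014,0,0,0,0,0,-0.007,-0.028,0,0,0,0,0,-0.009,-0.042,0,0,0,0,0,-0.009,-0.056,0,0,0,0,0,-0.009,-0.07,0,0,0,0,0,-0.008,-0.084,0,0,0,0,0,-0.006,-0.099,0,0,0,0,0,-0.003,-0.115,0,0,0,0,0,-0.003,-0.115,0,0,0,0,0]
}}

```text
clock: 9.0
eef_pos: [0.5633, 0.1008, 0.2102]
tool_rot: [-0.424, 0.566, 0.624, 0.333]
ft_force: [-3.6, 1.2, 6.7]
grip_width: 0.0119
```

```bash
python3 look.py 10
```

```text
t 9.0 p [0.5633 0.1008 0.2102] x [-0.419 -0.064 -0.906] z [-0.153  0.988  0.001] cap [59.5  0.8 43.6] F [-3.6  1.2  6.7] M [ 0.29  1.24 -0.07] w 11.9 j [0.172 0.796 0.754 1.966 0.009 0.016]
```

View pics/look10.png

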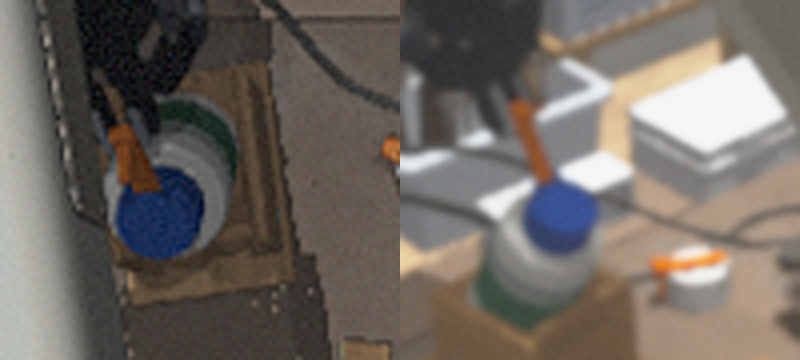

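Request:
{"op": "apply_moves", "data": {
  "targets": [0.003,-0.016,0,0,0,0,0,0.005,-0.024,0,0,0,0,0,0.005,-0.024,0,0,0,0,0]
}}

```text
clock: 9.35
eef_pos: [0.5684, 0.1007, 0.2069]
tool_rot: [-0.424, 0.566, 0.624, 0.333]
ft_force: [-3.0, -1.7, 7.3]
grip_width: 0.0118
```

```bash
python3 look.py 11
```

```text
t 9.35 p [0.5684 0.1007 0.2069] x [-0.418 -0.066 -0.906] z [-0.153  0.988 -0.001] cap [62.2 -0.1 38.2] F [-3.  -1.7  7.3] M [-0.34  1.12  0.03] w 11.8 j [0.172 0.81  0.771 1.969 0.007 0.017]
```

View pics/look11.png

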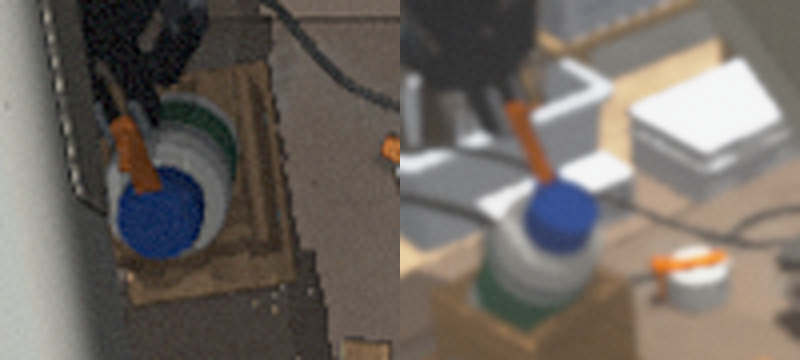

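Request:
{"op": "apply_moves", "data": {
  "targets": [0,0,0,0,0,0,0.45,0,0,0,0,0,0,0.45,0,0,0,0,0,0,0.45,-0.12,0,0,0,0,0,0.45,-0.24,0,0,0,0,0,0.45,-0.36,0,0,0,0,0,0.45,-0.4,0,0,0,0,0,0.45]
}}

```text
clock: 10.03
eef_pos: [0.5864, 0.1034, 0.2743]
tool_rot: [-0.436, 0.557, 0.617, 0.346]
ft_force: [-0.4, -0.1, 1.0]
grip_width: 0.0383
```

```bash
python3 look.py 12;python3 - <<'E'
from k import *
D=np.radians
f=lambda n,X:(((proj(n,X)-{"top":[205,180],"scene":[225,200]}[n]+.5)*4)+([400,0] if n=="scene" else [0,0])).round(0).tolist()
for ph in (140,147,155):
    l=lip(D(ph));u=(l-HINGE)/.051
    for nm in("top","scene"): print(ph,nm,f(nm,c2w(np.array([HINGE,l+u*.006]))))
im=np.load("pics/top12im.npy");d=np.load("pics/top12.npy");C=cloud("top",d);hsv=cv2.cvtColor(im,cv2.COLOR_RGB2HSV)
w=np.zeros((480,640),bool);w[195:240,222:262]=1
m=w&(hsv[...,0]<18)&(hsv[...,1]>150)
P=np.array([w2c(x) for x in C[m]])*1e3
P=P[(P[:,0]>15)&(P[:,0]<80)&(abs(P[:,1])<12)&(P[:,2]>20)]
for x in P[np.argsort(P[:,0])][::3]:print(x.round(0),end='')
k=np.polyfit(P[:,0],P[:,2],1);print(k,180-np.degrees(np.arctan(k[0])))
E
```

```text
t 10.03 p [0.5864 0.1034 0.2743] x [-0.382 -0.059 -0.922] z [-0.153  0.988  0.   ] cap [ 1.117e+02 -1.000e-01  8.740e+01] F [-0.4 -0.1  1. ] M [ 0.04 -0.32  0.01] w 38.3 j [0.171 0.843 1.026 2.15  0.007 0.016]
140 top [[149.0, 191.0], [122.0, 139.0]]
140 scene [[551.0, 185.0], [523.0, 108.0]]
147 top [[149.0, 191.0], [121.0, 129.0]]
147 scene [[551.0, 185.0], [517.0, 109.0]]
155 top [[149.0, 191.0], [121.0, 118.0]]
155 scene [[551.0, 185.0], [511.0, 112.0]]
[18.  3. 26.][22. -1. 32.][24.  0. 37.][26. -3. 38.][27.  4. 37.][28. -7. 31.][29. -1. 39.][32.  2. 43.][34. -5. 38.][34. -7. 41.][35. -3. 43.][38. -4. 44.][40. -3. 47.][42. -3. 47.][45. -6. 50.][48. -5. 52.][50. -8. 51.][51. -4. 53.][51. -4. 72.][53. -3. 77.][54. -5. 55.][55. -3. 76.][56. -1. 76.][58. -3. 70.][58. -1. 71.][59. -1. 67.][60.  1. 68.][61. -5. 61.][62.  0. 68.][63. -3. 60.][64.  6. 59.][66. -8. 63.][66. -7. 64.][67. -0. 63.][68.  4. 64.][69. -9. 58.][70.  4. 63.][70. -3. 60.][ 0.70202843 20.63465405] 144.9300539636351
```

View pics/look12.png

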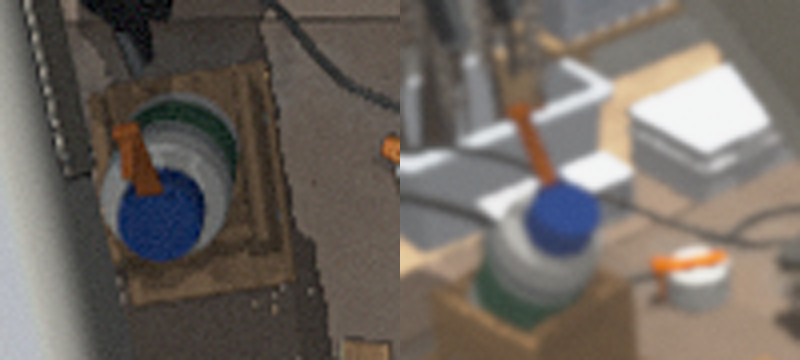

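```bash
cat > go.py <<'E'
from k import *
D=np.radians
def curp(Rm): return np.arctan2(-Rm[2,0],np.cos(PSI)*Rm[0,0]+np.sin(PSI)*Rm[1,0])
def seg(p,Rm,q,pitch,n,g,roll0=0,roll1=0,az=PSI):
    "n rows to cap pos q, pitch"
    p0=w2c(p);t0=curp(Rm);out=[]
    for k in range(1,n+1):
        s=k/n;out.append((c2w(p0+(np.array(q)-p0)*s),toolR(az,t0+(pitch-t0)*s,roll0+(roll1-roll0)*s,1),g))
    return out
E
python3 - <<'E'
from go import *
p,Rm=st()
o=seg(p,Rm,[.050,0,.115],D(50),12,0)
cp,cR=p,Rm
for i in range(3):
    print(i);b=o[4*i:4*i+4];rows(cp,cR,b);cp,cR=b[-1][:2]
for phi in (155,):
    t=np.array([-np.sin(D(phi)),0,-np.cos(D(phi))]);u=np.array([-np.cos(D(phi)),0,np.sin(D(phi))])
    c=HINGE+u*.043+t*.002; tcp=c-.011*tnor(D(50));print("contact",c,"tcp",tcp)
E
```

```text
t 10.13 p [0.5857 0.1033 0.2744] x [-0.383 -0.059 -0.922] z [-0.153  0.988  0.   ] cap [ 1.111e+02 -1.000e-01  8.790e+01] F [-0.8 -0.8 -0.1] M [ 0.03 -0.41 -0.02] w 38.4 j [0.171 0.842 1.023 2.149 0.007 0.016]
0
[0.011, 0.02, 0.0, 0.003, -0.0, -0.183, 0.0]
[0.022, 0.039, 0.0, 0.003, -0.0, -0.365, 0.0]
[0.032, 0.059, 0.0, 0.003, 0.0, -0.548, 0.0]
[0.043, 0.078, 0.0, 0.003, 0.0, -0.73, 0.0]
1
[0.003, 0.022, 0.0, 0.0, 0.0, -0.183, 0.0]
[0.006, 0.044, 0.0, 0.0, 0.0, -0.365, 0.0]
[0.009, 0.066, 0.0, 0.0, -0.0, -0.548, 0.0]
[0.012, 0.088, 0.0, 0.0, -0.0, -0.73, 0.0]
2
[-0.005, 0.022, 0.0, -0.0, 0.0, -0.183, 0.0]
[-0.01, 0.043, 0.0, 0.0, 0.0, -0.365, 0.0]
[-0.015, 0.065, 0.0, -0.0, 0.0, -0.548, 0.0]
[-0.02, 0.087, 0.0, -0.0, -0.0, -0.73, 0.0]
contact [0.059126  0.        0.0507852] tcp [0.04829311 0.         0.04887507]
```

Request:
{"op": "apply_moves", "data": {
  "targets": [0.01,0.02,0,0,0,-0.18,0,0.02,0.04,0,0,0,-0.365,0,0.03,0.06,0,0,0,-0.55,0,0.04,0.08,0,0,0,-0.73,0]
}}

```text
clock: 10.47
eef_pos: [0.5624, 0.0997, 0.2699]
tool_rot: [-0.529, 0.469, 0.544, 0.451]
ft_force: [1.5, -1.1, 1.0]
grip_width: -0.0003
```

Request:
{"op": "apply_moves", "data": {
  "targets": [0,0.02,0,0,0,-0.18,0,0.005,0.04,0,0,0,-0.365,0,0.01,0.065,0,0,0,-0.55,0,0.01,0.085,0,0,0,-0.73,0]
}}

```text
clock: 10.8
eef_pos: [0.5406, 0.0963, 0.2687]
tool_rot: [0.606, -0.365, -0.453, -0.543]
ft_force: [-0.9, -0.2, 0.2]
grip_width: 0.0001
```

```bash
python3 - <<'E'
from go import *
p,Rm=st();print(np.degrees(curp(Rm)))
rows(p,Rm,seg(p,Rm,[.048,0,.115],D(50),4,0))
E
```

```text
t 10.8 p [0.5406 0.0963 0.2687] x [ 0.323  0.05  -0.945] z [-0.153  0.988  0.   ] cap [ 68.8  -0.2 105.8] F [-0.9 -0.2  0.2] M [ 0.01  0.36 -0.02] w 0.1 j [ 0.181  0.069 -0.161  1.008 -0.009  0.026]
70.91626662294644
[-0.005, 0.022, 0.0, 0.003, 0.002, -0.183, 0.0]
[-0.01, 0.044, 0.001, 0.002, 0.002, -0.365, 0.0]
[-0.015, 0.066, 0.001, 0.002, 0.002, -0.548, 0.0]
[-0.02, 0.089, 0.001, 0.002, 0.002, -0.73, 0.0]
```

Request:
{"op": "apply_moves", "data": {
  "targets": [-0.005,0.022,0,0,0,-0.18,0,-0.01,0.044,0,0,0,-0.365,0,-0.015,0.066,0,0,0,-0.55,0,-0.02,0.089,0,0,0,-0.73,0,-0.02,0.089,0,0,0,-0.73,0]
}}

```text
clock: 11.22
eef_pos: [0.5092, 0.0911, 0.2553]
tool_rot: [0.66, -0.255, -0.353, -0.613]
ft_force: [-3.6, -0.4, -3.0]
grip_width: -0.0002
```

```bash
python3 look.py 13; python3 - <<'E'
from go import *
p,Rm=st();print(np.degrees(curp(Rm)))
for z in(.08,.06,.054,.049,.046):rows(p,Rm,[(c2w([.048,0,z]),toolR(PSI,D(50),0,1),0)])
E
```

```text
t 11.22 p [0.5092 0.0911 0.2553] x [ 0.62   0.096 -0.778] z [-0.153  0.988 -0.   ] cap [ 34.5  -0.6 110.1] F [-3.6 -0.4 -3. ] M [-0.16  0.92 -0.  ] w -0.2 j [ 0.191 -0.198 -0.622  0.468 -0.024  0.029]
t 11.32 p [0.5176 0.0927 0.2645] x [ 0.629  0.098 -0.771] z [-0.153  0.988  0.   ] cap [ 46.5  -0.3 113.8] F [1.2 0.1 0.9] M [-0.11  0.53 -0.01] w 0.2 j [ 0.191 -0.192 -0.601  0.472 -0.024  0.029]
50.46142855592152
[0.134, 0.016, 0.001, 0.002, 0.002, -0.016, 0.0]
[0.213, 0.03, 0.001, 0.002, 0.002, -0.016, 0.0]
[0.237, 0.034, 0.001, 0.002, 0.002, -0.016, 0.0]
[0.257, 0.037, 0.001, 0.002, 0.002, -0.016, 0.0]
[0.268, 0.039, 0.001, 0.002, 0.002, -0.016, 0.0]
```

View pics/look13.png

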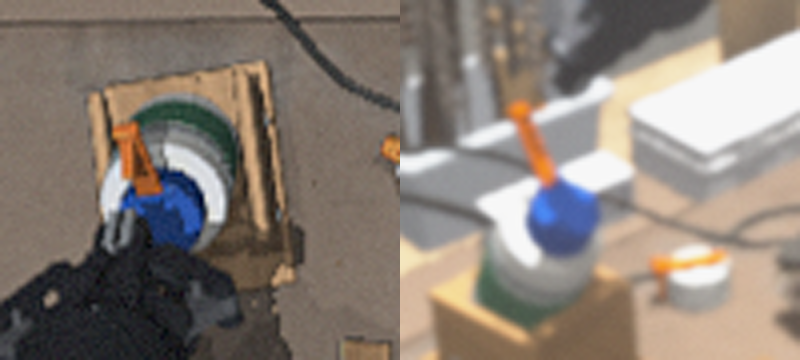

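Request:
{"op": "apply_moves", "data": {
  "targets": [0.07,0.008,0,0,0,0,0,0.14,0.016,0,0,0,0,0,0.2,0.028,0,0,0,0,0,0.22,0.031,0,0,0,0,0,0.235,0.034,0,0,0,0,0,0.245,0.036,0,0,0,0,0,0.255,0.037,0,0,0,0,0,0.255,0.037,0,0,0,0,0]
}}

```text
clock: 11.98
eef_pos: [0.5608, 0.0997, 0.2227]
tool_rot: [0.663, -0.244, -0.343, -0.619]
ft_force: [-0.6, 0.1, -0.3]
grip_width: 0.0003
```

```bash
python3 look.py 14
```

```text
t 11.98 p [0.5608 0.0997 0.2227] x [ 0.646  0.101 -0.757] z [-0.153  0.988  0.001] cap [63.5  0.1 55.7] F [-0.6  0.1 -0.3] M [-0.16  0.69  0.  ] w 0.3 j [ 0.187 -0.059 -0.628  0.29  -0.021  0.026]
```

View pics/look14.png

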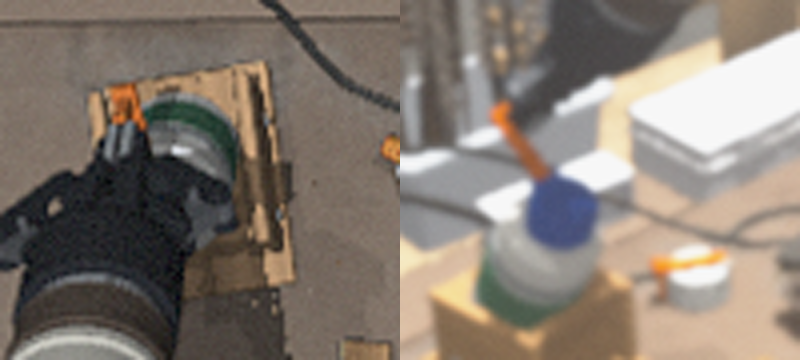

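Request:
{"op": "apply_moves", "data": {
  "targets": [-0.12,0,0,0,0,0,0,-0.2,0.05,0,0,0,0,0,-0.25,0.1,0,0,0,0,0,-0.25,0.15,0,0,0,0,0,-0.25,0.15,0,0,0,0,1,-0.25,0.15,0,0,0,0,1]
}}

```text
clock: 12.58
eef_pos: [0.4865, 0.088, 0.236]
tool_rot: [0.661, -0.25, -0.348, -0.615]
ft_force: [0.1, 0.8, 0.4]
grip_width: 0.0238
```

```bash
python3 look.py 15;python3 - <<'E'
from k import *
im=np.load("pics/top15im.npy");d=np.load("pics/top15.npy");C=cloud("top",d);hsv=cv2.cvtColor(im,cv2.COLOR_RGB2HSV)
w=np.zeros((480,640),bool);w[190:240,222:262]=1
m=w&(hsv[...,0]<18)&(hsv[...,1]>150)
P=np.array([w2c(x) for x in C[m]])*1e3
P=P[(P[:,0]>10)&(P[:,0]<90)&(abs(P[:,1])<15)&(P[:,2]>20)]
for x in P[np.argsort(P[:,0])][::2]:print(x.round(0).astype(int).tolist(),end='')
E
```

```text
t 12.58 p [0.4865 0.088  0.236 ] x [ 0.632  0.098 -0.769] z [-0.153  0.988  0.   ] cap [  5.   -0.2 104.9] F [0.1 0.8 0.4] M [-0.1   0.62 -0.02] w 23.8 j [ 0.195 -0.237 -0.715  0.399 -0.026  0.032]
[25, -6, 29][28, -3, 35][28, 4, 33][29, -7, 33][30, -7, 31][31, 1, 35][31, -6, 33][32, -1, 34][33, 3, 34][34, -6, 34][35, 5, 32][36, 0, 36][37, 2, 38][37, -8, 37][38, -1, 36][40, -8, 37][40, -6, 37][41, 3, 35][42, -6, 35][42, 1, 34][43, 2, 36][45, -5, 37][46, 4, 36][47, 1, 39][48, -6, 38][48, -1, 37][49, 1, 39][51, -4, 39][51, 0, 37][52, -4, 37][53, -7, 40][54, 0, 39][55, -3, 38][56, -8, 43][57, 3, 39][57, 1, 42][58, -4, 39][59, -6, 36][59, 0, 41][62, 0, 41][63, -3, 41][64, -1, 42][66, -4, 42][67, -8, 39][67, -6, 41][68, 2, 64][69, -1, 69][71, -4, 69][71, -2, 69][72, -4, 53][73, -3, 61][73, -8, 45][73, -4, 50][73, 0, 67][74, -3, 57][75, -8, 42][75, 1, 59][75, -3, 55][76, -4, 43][76, 0, 49][77, 2, 50][77, 2, 44][78, 4, 45][79, -5, 46][79, -3, 46][80, 1, 47][81, -3, 45][81, 4, 43][82, -8, 44][83, -3, 43]
```

View pics/look15.png

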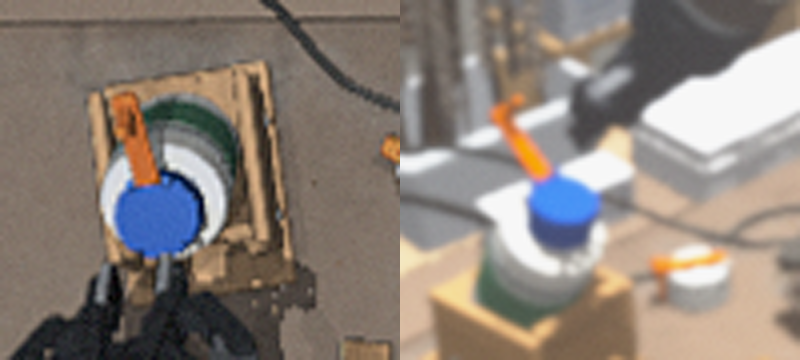

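```bash
python3 - <<'E'
from go import *
for n in("top","scene"):
    im=np.load(f"pics/{n}15im.npy");d=np.load(f"pics/{n}15.npy");C=cloud(n,d);hsv=cv2.cvtColor(im,cv2.COLOR_RGB2HSV).astype(int)
    m=(hsv[...,0]>100)&(hsv[...,0]<125)&(hsv[...,1]>120);w=np.zeros_like(m)
    if n=="top":w[215:250,225:262]=1
    else:w[238:268,250:280]=1
    m&=w
    top=m&(hsv[...,2]>(150 if n=="top" else 190))
    for nm,mm in(("all",m),("top",top)):
        P=np.array([w2c(x) for x in C[mm]])*1e3
        print(n,nm,len(P),np.percentile(P,[3,50,97],axis=0).round(1).tolist(),P.mean(0).round(1))
    # ray-intersect top pixels with plane z=28
    v,u=np.nonzero(top);p=CP[n];x=und(p,np.c_[u,v]);r=np.c_[x[:,0],-x[:,1],-np.ones(len(x))]@p['T'][:3,:3].T
    o=axes(PSI)@(p['T'][:3,3]-NECK);rr=r@axes(PSI).T;t=(.028-o[2])/rr[:,2];Q=(o+rr*t[:,None])*1e3
    h=cv2.convexHull(Q[:,:2].astype(np.float32));print(cv2.minEnclosingCircle(h))
    print((Q.min(0)).round(1),Q.max(0).round(1),Q.mean(0).round(1))
p,Rm=st()
E
```

```text
top all 344 [[-13.1, -23.6, 18.2], [5.6, -3.8, 33.0], [24.1, 18.4, 39.0]] [ 5.4 -3.3 32.4]
top top 297 [[-12.3, -20.9, 28.2], [5.6, -1.8, 33.4], [21.8, 18.5, 39.0]] [ 5.2 -1.5 33.6]
((4.01881742477417, 0.19328530132770538), 24.94917869567871)
[-20.5 -22.9  28. ] [27.1 22.5 28. ] [ 3.1 -0.3 28. ]
scene all 172 [[-14.7, -16.2, 26.0], [4.1, 6.2, 33.4], [25.2, 25.3, 40.0]] [ 2.9  6.  34.8]
scene top 154 [[-13.7, -16.5, 28.1], [5.4, 2.8, 33.8], [25.4, 23.6, 40.1]] [ 3.8  4.6 35.4]
((4.749849796295166, -0.4961996078491211), 24.760141372680664)
[-12.8 -23.9  28. ] [26.5 22.9 28. ] [ 6.6 -0.9 28. ]
t 12.68 p [0.4872 0.0881 0.2366] x [ 0.633  0.098 -0.768] z [-0.153  0.988  0.   ] cap [  5.9  -0.2 105. ] F [-0.8 -0.3  0.5] M [-0.05  0.65 -0.02] w 38.5 j [ 0.195 -0.236 -0.714  0.398 -0.026  0.032]
```

```bash
python3 - <<'E'
from go import *
for tag in ("0","12","15"):
  for n in("top","scene"):
    im=np.load(f"pics/{n}{tag}im.npy");d=np.load(f"pics/{n}{tag}.npy");C=cloud(n,d);hsv=cv2.cvtColor(im,cv2.COLOR_RGB2HSV).astype(int)
    m=(hsv[...,0]>100)&(hsv[...,0]<125)&(hsv[...,1]>120);w=np.zeros_like(m)
    if n=="top":w[215:250,225:262]=1
    else:w[238:268,250:280]=1
    m&=w
    P=((C[m]-NECK)@axes(PSI).T)*1e3
    P=P[(P[:,2]>15)&(P[:,2]<50)];q=P[P[:,2]>24]
    for _ in range(10):
        A=np.c_[q[:,:2],np.ones(len(q))];k,*_=np.linalg.lstsq(A,q[:,2],rcond=None)
        res=P[:,2]-np.c_[P[:,:2],np.ones(len(P))]@k;q=P[abs(res)<3]
    print(tag,n,len(P),len(q),"z=%.3fx+%.3fy+%.1f"%tuple(k),q.mean(0).round(1),q.min(0).round(0),q.max(0).round(0))
# shoulder now
E
```

```text
0 top 229 171 z=-0.003x+-0.005y+28.8 [ 2.6 -1.7 28.8] [-18. -24.  26.] [26. 21. 32.]
0 scene 79 61 z=0.017x+-0.007y+28.0 [ 1.4 14.3 28. ] [-18. -22.  25.] [19. 27. 31.]
12 top 318 261 z=0.008x+-0.013y+28.6 [-0.5 -1.4 28.6] [-22. -24.  26.] [23. 21. 32.]
12 scene 176 133 z=-0.033x+0.015y+28.2 [-0.3  5.  28.3] [-21. -19.  25.] [20. 27. 31.]
15 top 337 270 z=-0.211x+-0.011y+34.3 [ 4.9 -2.1 33.3] [-14. -25.  28.] [29. 21. 40.]
15 scene 167 132 z=-0.210x+-0.004y+35.0 [ 5.   4.2 33.9] [-17. -17.  28.] [25. 29. 40.]
```

```bash
python3 - <<'E'
from go import *
p,Rm=st();print(np.degrees(curp(Rm)))
rows(p,Rm,seg(p,Rm,[-.012,0,.06],D(60),4,0))
E
```

```text
t 12.68 p [0.4872 0.0881 0.2366] x [ 0.633  0.098 -0.768] z [-0.153  0.988  0.   ] cap [  5.9  -0.2 105. ] F [-0.8 -0.3  0.5] M [-0.05  0.65 -0.02] w 38.5 j [ 0.195 -0.236 -0.714  0.398 -0.026  0.032]
50.154884481314355
[0.041, 0.025, 0.0, 0.002, 0.003, 0.086, 0.0]
[0.083, 0.051, 0.0, 0.002, 0.003, 0.172, 0.0]
[0.124, 0.076, 0.001, 0.002, 0.002, 0.258, 0.0]
[0.165, 0.101, 0.001, 0.002, 0.002, 0.344, 0.0]
```

Request:
{"op": "apply_moves", "data": {
  "targets": [0.04,0.025,0,0,0,0.086,0,0.083,0.05,0,0,0,0.172,0,0.124,0.076,0,0,0,0.258,0,0.165,0.1,0,0,0,0.344,0,0.165,0.1,0,0,0,0.344,0,0.165,0.1,0,0,0,0.344,0,0.165,0.1,0,0,0,0.344,0,0.165,0.1,0,0,0,0.344,0]
}}

```text
clock: 13.35
eef_pos: [0.493, 0.089, 0.1887]
tool_rot: [0.638, -0.305, -0.399, -0.584]
ft_force: [-0.4, -0.2, -0.7]
grip_width: -0.0001
```

```bash
python3 - <<'E'
from go import *
p,Rm=st();print(np.degrees(curp(Rm)))
for z in(.045,.038,.034,.030,.027):rows(p,Rm,[(c2w([-.012,0,z]),toolR(PSI,D(60),0,1),0)])
E
```

```text
t 13.35 p [0.493  0.089  0.1887] x [ 0.495  0.077 -0.866] z [-0.153  0.988  0.   ] cap [-12.9  -0.2  60.6] F [-0.4 -0.2 -0.7] M [-0.09  0.43  0.  ] w -0.1 j [ 0.189 -0.086 -0.622  0.511 -0.018  0.031]
59.96455395837611
[0.062, -0.004, 0.001, 0.002, 0.002, 0.001, 0.0]
[0.09, -0.004, 0.001, 0.002, 0.002, 0.001, 0.0]
[0.106, -0.004, 0.001, 0.002, 0.002, 0.001, 0.0]
[0.122, -0.004, 0.001, 0.002, 0.002, 0.001, 0.0]
[0.134, -0.004, 0.001, 0.002, 0.002, 0.001, 0.0]
```

Request:
{"op": "apply_moves", "data": {
  "targets": [0.06,-0.004,0,0,0,0,0,0.09,-0.004,0,0,0,0,0,0.1,-0.004,0,0,0,0,0,0.106,-0.004,0,0,0,0,0,0.106,-0.004,0,0,0,0,0]
}}

```text
clock: 13.77
eef_pos: [0.5061, 0.0909, 0.1677]
tool_rot: [0.638, -0.305, -0.399, -0.584]
ft_force: [-15.9, -3.5, 18.2]
grip_width: 0.0002
```

Request:
{"op": "apply_moves", "data": {
  "targets": [0.01,0,0,0,0,0,0,0.018,0,0,0,0,0,0,0.018,0,0,0,0,0,0]
}}

```text
clock: 14.02
eef_pos: [0.5066, 0.0909, 0.1662]
tool_rot: [0.638, -0.305, -0.399, -0.584]
ft_force: [-43.5, -8.5, 50.2]
grip_width: 0.0003
```

```bash
python3 look.py 16
```

```text
t 14.02 p [0.5066 0.0909 0.1662] x [ 0.496  0.077 -0.865] z [-0.153  0.988  0.   ] cap [-12.3  -0.4  34.3] F [-43.5  -8.5  50.2] M [-0.81  3.77 -0.11] w 0.3 j [ 0.188 -0.028 -0.637  0.437 -0.017  0.03 ]
```

View pics/look16.png

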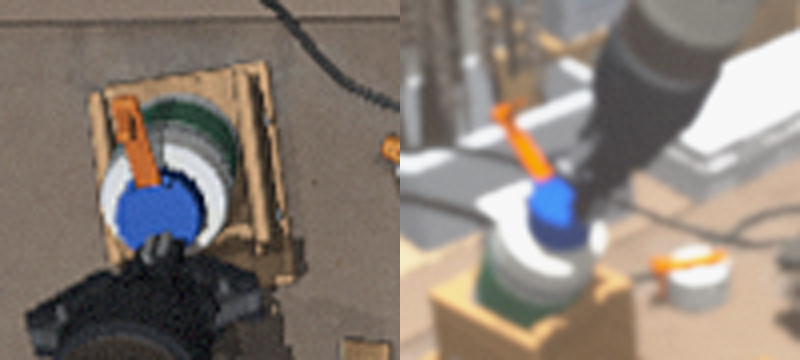

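Request:
{"op": "apply_moves", "data": {
  "targets": [-0.03,0,0,0,0,0,0,-0.1,0,0,0,0,0,0,-0.2,0,0,0,0,0,0,-0.3,0.15,0,0,0,0,0,-0.3,0.25,0,0,0,0,0,-0.3,0.25,0,0,0,0,0,-0.3,0.25,0,0,0,0,0]
}}

```text
clock: 14.7
eef_pos: [0.4166, 0.0771, 0.1949]
tool_rot: [0.637, -0.306, -0.4, -0.583]
ft_force: [0.8, 0.3, 0.4]
grip_width: -0.0002
```

```bash
python3 look.py 17; cat > pl.py <<'E'
from go import *
import sys
tag=sys.argv[1]
for n in("top","scene"):
    im=np.load(f"pics/{n}{tag}im.npy");d=np.load(f"pics/{n}{tag}.npy");C=cloud(n,d);hsv=cv2.cvtColor(im,cv2.COLOR_RGB2HSV).astype(int)
    m=(hsv[...,0]>100)&(hsv[...,0]<125)&(hsv[...,1]>120);w=np.zeros_like(m)
    if n=="top":w[215:250,225:262]=1
    else:w[238:268,250:280]=1
    m&=w
    P=((C[m]-NECK)@axes(PSI).T)*1e3
    P=P[(P[:,2]>15)&(P[:,2]<50)];q=P[P[:,2]>24]
    for _ in range(10):
        A=np.c_[q[:,:2],np.ones(len(q))];k,*_=np.linalg.lstsq(A,q[:,2],rcond=None)
        res=P[:,2]-np.c_[P[:,:2],np.ones(len(P))]@k;q=P[abs(res)<3]
    print(tag,n,len(P),len(q),"z=%.3fx+%.3fy+%.1f"%tuple(k),q.mean(0).round(1),q.min(0).round(0),q.max(0).round(0))
E
python3 pl.py 16; python3 pl.py 17
```

```text
t 14.7 p [0.4166 0.0771 0.1949] x [ 0.493  0.077 -0.867] z [-0.153  0.988  0.   ] cap [-76.8  -0.4 104.7] F [0.8 0.3 0.4] M [-0.06  0.42 -0.  ] w -0.2 j [ 0.199 -0.268 -0.739  0.578 -0.022  0.04 ]
16 top 287 234 z=-0.177x+-0.028y+32.6 [ 7.  -2.5 31.4] [-14. -25.  26.] [26. 22. 37.]
16 scene 108 82 z=-0.148x+0.027y+32.2 [ 8.2 11.2 31.3] [-12.  -8.  26.] [26. 27. 35.]
17 top 340 274 z=-0.214x+-0.024y+34.3 [ 4.8 -1.4 33.3] [-16. -25.  27.] [29. 21. 39.]
17 scene 164 130 z=-0.205x+-0.107y+35.1 [ 5.5  6.3 33.3] [-16. -16.  27.] [26. 26. 39.]
```

View pics/look17.png

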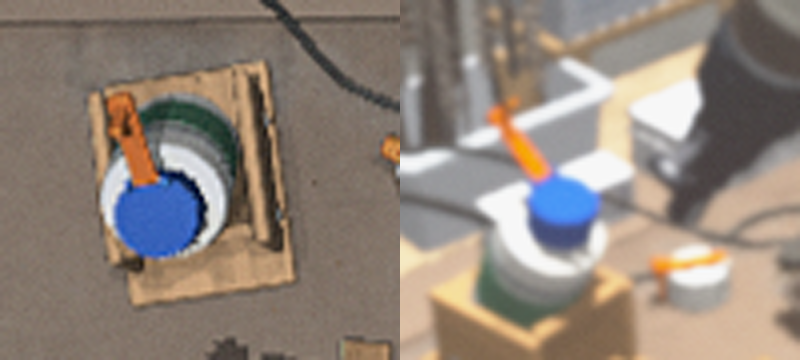

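```bash
python3 - <<'E'
from go import *
p,Rm=st();print(np.degrees(curp(Rm)))
d=tdir(D(72));s=np.array([-.014,0,.0375])
o=seg(p,Rm,s-.015*d,D(72),5,0);rows(p,Rm,o)
cp,cR=o[-1][:2]
rows(cp,cR,[(c2w(s+k*d),toolR(PSI,D(72),0,1),0) for k in(-.003,.003,.007)])
E
```

```text
t 14.8 p [0.4195 0.0777 0.1968] x [ 0.496  0.077 -0.865] z [-0.153  0.988  0.001] cap [-73.3  -0.3 104.8] F [ 0.7 -0.1 -0.2] M [-0.07  0.45  0.08] w 0.1 j [ 0.199 -0.265 -0.734  0.576 -0.022  0.04 ]
59.87030879361091
[0.042, -0.05, 0.0, 0.002, 0.002, 0.085, 0.0]
[0.084, -0.1, 0.0, 0.002, 0.002, 0.169, 0.0]
[0.127, -0.15, 0.0, 0.002, 0.002, 0.254, 0.0]
[0.169, -0.199, 0.001, 0.002, 0.002, 0.339, 0.0]
[0.211, -0.249, 0.001, 0.002, 0.002, 0.423, 0.0]
[0.048, -0.0, -0.0, 0.0, 0.0, 0.0, 0.0]
[0.072, 0.0, 0.0, 0.0, 0.0, 0.0, 0.0]
[0.088, 0.0, 0.0, 0.0, 0.0, 0.0, 0.0]
```

Request:
{"op": "apply_moves", "data": {
  "targets": [0.04,-0.05,0,0,0,0.085,0,0.084,-0.1,0,0,0,0.17,0,0.127,-0.15,0,0,0,0.255,0,0.17,-0.2,0,0,0,0.34,0,0.21,-0.25,0,0,0,0.42,0,0.21,-0.25,0,0,0,0.42,0,0.21,-0.25,0,0,0,0.42,0,0.21,-0.25,0,0,0,0.42,0]
}}

```text
clock: 15.47
eef_pos: [0.4981, 0.0898, 0.1808]
tool_rot: [0.602, -0.371, -0.459, -0.538]
ft_force: [-0.5, 0.9, 0.3]
grip_width: -0.0003
```

```bash
python3 - <<'E'
from go import *
p,Rm=st();print(np.degrees(curp(Rm)))
d=tdir(D(72));s=np.array([-.014,0,.0375])
rows(p,Rm,[(c2w(s+k*d),toolR(PSI,D(72),0,1),0) for k in(-.003,.003,.007)])
E
```

```text
t 15.47 p [0.4981 0.0898 0.1808] x [ 0.303  0.047 -0.952] z [-0.153  0.988  0.   ] cap [-12.4  -0.3  51.2] F [-0.5  0.9  0.3] M [-0.02  0.31  0.03] w -0.3 j [ 0.184  0.056 -0.405  0.797 -0.009  0.029]
72.11605402317676
[0.043, -0.005, 0.001, 0.003, 0.002, -0.004, 0.0]
[0.067, -0.005, 0.001, 0.003, 0.002, -0.004, 0.0]
[0.083, -0.005, 0.001, 0.003, 0.002, -0.004, 0.0]
```

Request:
{"op": "apply_moves", "data": {
  "targets": [0.04,0,0,0,0,0,0,0.06,0,0,0,0,0,0,0.075,0,0,0,0,0,0,0.075,0.01,0,0,0,0,0,0.075,0.02,0,0,0,0,0,0.075,0.02,0,0,0,0,0]
}}

```text
clock: 15.97
eef_pos: [0.5014, 0.0899, 0.1661]
tool_rot: [0.604, -0.368, -0.456, -0.541]
ft_force: [-1.7, -1.4, 12.5]
grip_width: 0.0002
```

```bash
python3 look.py 18;python3 pl.py 18
```

```text
t 15.97 p [0.5014 0.0899 0.1661] x [ 0.314  0.048 -0.948] z [-0.152  0.988 -0.   ] cap [-16.9  -0.6  36.8] F [-1.7 -1.4 12.5] M [-0.23 -0.18 -0.07] w 0.2 j [ 0.183  0.07  -0.435  0.742 -0.01   0.029]
18 top 296 240 z=-0.158x+-0.026y+33.6 [ 7.7 -2.2 32.4] [-11. -25.  28.] [29. 21. 38.]
18 scene 108 88 z=-0.169x+0.020y+33.7 [ 8.3  9.7 32.5] [-13. -11.  27.] [25. 28. 38.]
```

Light force, already tilting. Press further along the tool.

Request:
{"op": "apply_moves", "data": {
  "targets": [0.012,0,0,0,0,0,0,0.024,0,0,0,0,0,0,0.024,0.01,0,0,0,0,0,0.024,0.02,0,0,0,0,0]
}}

```text
clock: 16.4
eef_pos: [0.5012, 0.0899, 0.1646]
tool_rot: [0.606, -0.365, -0.453, -0.543]
ft_force: [-10.6, -3.0, 36.1]
grip_width: 0.0
```

```bash
python3 look.py 19;python3 pl.py 19
```

```text
t 16.4 p [0.5012 0.0899 0.1646] x [ 0.322  0.049 -0.945] z [-0.152  0.988 -0.   ] cap [-17.9  -0.6  35.6] F [-10.6  -3.   36.1] M [-0.31 -0.24 -0.06] w 0.0 j [ 0.184  0.066 -0.448  0.724 -0.01   0.029]
19 top 293 233 z=-0.150x+-0.007y+33.2 [ 6.6 -3.  32.2] [-14. -25.  28.] [28. 21. 37.]
19 scene 108 87 z=-0.130x+0.008y+33.2 [ 7.4 10.2 32.4] [-13. -10.  28.] [24. 27. 37.]
```

View pics/look19.png

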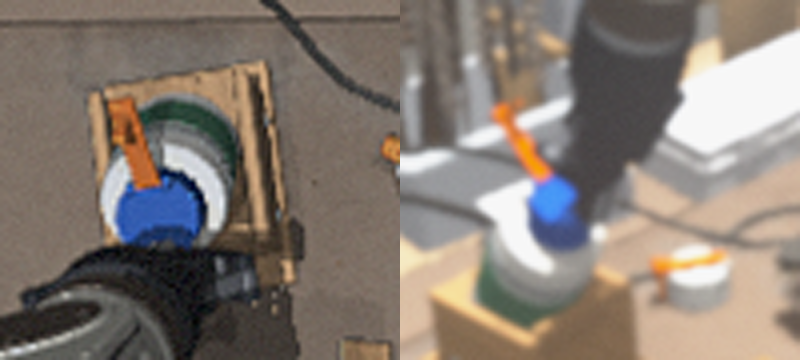

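Request:
{"op": "apply_moves", "data": {
  "targets": [-0.03,0,0,0,0,0,0,-0.06,-0.03,0,0,0,-0.1,0,-0.06,-0.08,0,0,0,-0.2,0,-0.06,-0.08,0,0,0,-0.2,0,-0.06,-0.08,0,0,0,-0.2,0,-0.06,-0.08,0,0,0,-0.2,0]
}}

```text
clock: 17.0
eef_pos: [0.5094, 0.0915, 0.1749]
tool_rot: [0.619, -0.341, -0.432, -0.56]
ft_force: [-0.5, 0.5, 0.4]
grip_width: -0.0001
```

```bash
python3 - <<'E'
from go import *
p,Rm=st();print(np.degrees(curp(Rm)))
s=np.array([-.003,0,.034])
rows(p,Rm,[(c2w(s+[0,0,k]),toolR(PSI,D(66),0,1),0) for k in(.003,-.004,-.007)])
E
```

```text
t 17.0 p [0.5094 0.0915 0.1749] x [ 0.395  0.061 -0.917] z [-0.153  0.988  0.   ] cap [-5.4 -0.2 40.4] F [-0.5  0.5  0.4] M [-0.09  0.41 -0.04] w -0.1 j [ 0.185  0.025 -0.496  0.639 -0.012  0.029]
66.42768121035643
[0.012, -0.011, 0.001, 0.003, 0.002, -0.015, 0.0]
[0.04, -0.014, 0.001, 0.003, 0.002, -0.015, 0.0]
[0.052, -0.016, 0.001, 0.003, 0.002, -0.015, 0.0]
```

Request:
{"op": "apply_moves", "data": {
  "targets": [0.012,-0.01,0,0,0,0,0,0.03,-0.012,0,0,0,0,0,0.042,-0.012,0,0,0,0,0,0.05,-0.012,0,0,0,0,0,0.05,-0.012,0,0,0,0,0]
}}

```text
clock: 17.42
eef_pos: [0.5155, 0.0917, 0.1699]
tool_rot: [0.62, -0.341, -0.431, -0.56]
ft_force: [-44.3, -9.7, 55.6]
grip_width: 0.0003
```

```bash
python3 look.py 20;python3 pl.py 20
```

```text
t 17.42 p [0.5155 0.0917 0.1699] x [ 0.397  0.06  -0.916] z [-0.152  0.988 -0.001] cap [-2.7 -0.9 33. ] F [-44.3  -9.7  55.6] M [-1.3   4.79 -0.26] w 0.3 j [ 0.184  0.041 -0.494  0.622 -0.014  0.029]
20 top 211 161 z=-0.142x+0.000y+32.3 [12.1 -2.4 30.6] [ -2. -26.  26.] [29. 21. 34.]
20 scene 73 59 z=-0.279x+-0.123y+36.5 [10.6 13.  31.9] [-7. -8. 27.] [26. 27. 38.]
```

Request:
{"op": "apply_moves", "data": {
  "targets": [-0.04,0,0,0,0,0,0,-0.12,0,0,0,0,-0.1,1,-0.18,0,0,0,0,-0.2,1,-0.18,0,0,0,0,-0.2,1,-0.18,0,0,0,0,-0.2,1,-0.18,0,0,0,0,-0.2,1,-0.18,0,0,0,0,-0.2,1]
}}

```text
clock: 18.1
eef_pos: [0.5005, 0.0901, 0.2053]
tool_rot: [0.636, -0.31, -0.403, -0.581]
ft_force: [0.4, 0.6, -0.5]
grip_width: 0.0726
```

```bash
python3 look.py 21;python3 pl.py 21; python3 - <<'E'
from go import *
p,Rm=st();print(np.degrees(curp(Rm)))
rows(p,Rm,[(c2w([.0005,0,z]),toolR(PSI,D(60),0,1),1) for z in(.06,.04,.025,.013)])
E
```

```text
t 18.1 p [0.5005 0.0901 0.2053] x [ 0.483  0.075 -0.872] z [-0.153  0.988  0.   ] cap [ 1.9 -0.2 71.2] F [ 0.4  0.6 -0.5] M [-0.12  0.45  0.03] w 72.6 j [ 0.188 -0.082 -0.562  0.579 -0.017  0.031]
21 top 343 285 z=-0.223x+-0.042y+34.3 [ 4.7 -1.5 33.3] [-16. -24.  27.] [27. 21. 40.]
21 scene 156 126 z=-0.222x+-0.045y+35.3 [ 3.4  5.6 34.3] [-16. -17.  28.] [26. 27. 40.]
t 18.2 p [0.5004 0.0901 0.2053] x [ 0.483  0.075 -0.872] z [-0.153  0.988  0.   ] cap [ 1.8 -0.2 71.2] F [ 0.9  0.  -0.4] M [-0.08  0.49  0.01] w 84.5 j [ 0.188 -0.082 -0.563  0.579 -0.017  0.031]
60.71673052906354
[0.045, 0.005, 0.001, 0.002, 0.002, -0.025, 1.0]
[0.125, 0.004, 0.001, 0.002, 0.002, -0.025, 1.0]
[0.185, 0.003, 0.001, 0.002, 0.002, -0.025, 1.0]
[0.233, 0.002, 0.001, 0.002, 0.002, -0.025, 1.0]
```

View pics/look21.png

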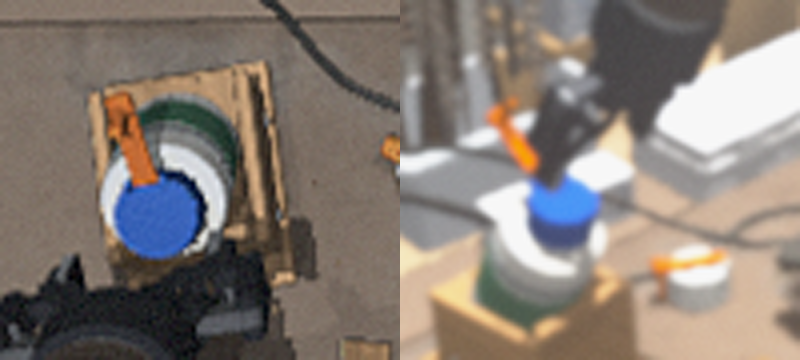

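Request:
{"op": "apply_moves", "data": {
  "targets": [0.045,0.003,0,0,0,-0.02,1,0.125,0.003,0,0,0,-0.02,1,0.185,0.003,0,0,0,-0.02,1,0.235,0.003,0,0,0,-0.02,1,0.235,0.003,0,0,0,-0.02,1,0.235,0.003,0,0,0,-0.02,0,0.235,0.003,0,0,0,-0.02,0,0.235,0.003,0,0,0,-0.02,0,0.235,0.003,0,0,0,-0.02,0,0.235,0.003,0,0,0,-0.02,0,0.235,0.003,0,0,0,-0.02,0,0.235,0.003,0,0,0,-0.02,0]
}}

```text
clock: 19.2
eef_pos: [0.5283, 0.0947, 0.1559]
tool_rot: [0.638, -0.305, -0.399, -0.584]
ft_force: [-3.7, 0.3, 6.1]
grip_width: 0.0457
```

```bash
python3 look.py 22
```

```text
t 19.2 p [0.5283 0.0947 0.1559] x [ 0.495  0.078 -0.865] z [-0.153  0.988  0.001] cap [ 1.6  0.1 14.3] F [-3.7  0.3  6.1] M [0.08 0.75 0.13] w 45.7 j [ 0.186  0.031 -0.61   0.405 -0.015  0.028]
```

View pics/look22.png

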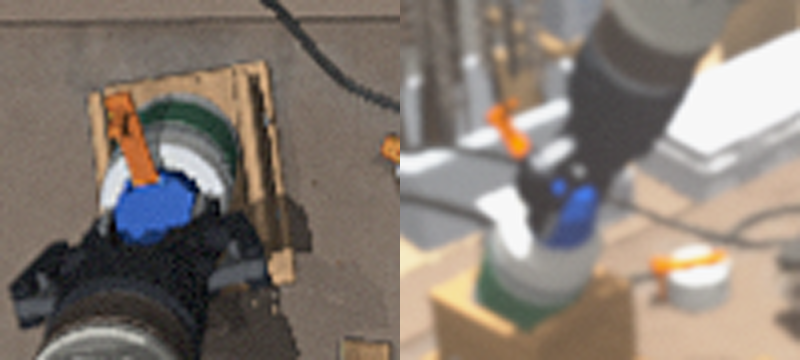

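Request:
{"op": "apply_moves", "data": {
  "targets": [0,0,0,-0.15,0,0,0,0,0,0,-0.3,0,0,0,0,0,0,-0.45,0,0,0,0,0,0,-0.6,0,0,0,0,0,0,-0.6,0,0,0]
}}

```text
clock: 19.72
eef_pos: [0.5287, 0.0947, 0.1562]
tool_rot: [0.719, -0.241, -0.44, -0.481]
ft_force: [-3.6, 0.0, 6.7]
grip_width: 0.046
```

```bash
python3 look.py 23
```

```text
t 19.72 p [0.5287 0.0947 0.1562] x [ 0.496  0.077 -0.865] z [-0.401  0.904 -0.149] cap [ 2.1 -0.  14.4] F [-3.6  0.   6.7] M [-0.06  0.59  0.18] w 46.0 j [ 0.186  0.031 -0.609  0.405 -0.016 -0.274]
```

View pics/look23.png

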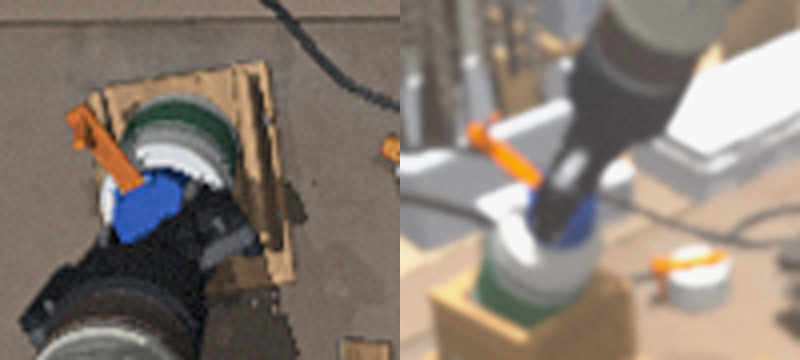

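Request:
{"op": "apply_moves", "data": {
  "targets": [0,0,0,-0.2,0,0,0,0,0,0,-0.4,0,0,0,0,0,0,-0.6,0,0,0,0,0,0,-0.8,0,0,0,0,0,0,-1,0,0,0]
}}

```text
clock: 20.23
eef_pos: [0.5285, 0.0948, 0.156]
tool_rot: [0.815, -0.124, -0.487, -0.288]
ft_force: [-5.4, 0.9, 5.8]
grip_width: 0.0462
```

Request:
{"op": "apply_moves", "data": {
  "targets": [0,0,0,-0.2,0,0,0,0,0,0,-0.4,0,0,0,0,0,0,-0.6,0,0,0,0,0,0,-0.8,0,0,0,0,0,0,-1,0,0,0,0,0,0,-1,0,0,0]
}}

```text
clock: 20.73
eef_pos: [0.5282, 0.0948, 0.1558]
tool_rot: [0.861, -0.0, -0.502, -0.077]
ft_force: [-4.7, 0.3, 6.6]
grip_width: 0.0461
```

```bash
python3 look.py 24
```

```text
t 20.73 p [0.5282 0.0948 0.1558] x [ 0.495  0.078 -0.865] z [-0.865  0.133 -0.483] cap [ 1.4  0.2 14.3] F [-4.7  0.3  6.6] M [0.04 0.82 0.21] w 46.1 j [ 0.186  0.031 -0.61   0.405 -0.015 -1.275]
```

View pics/look24.png

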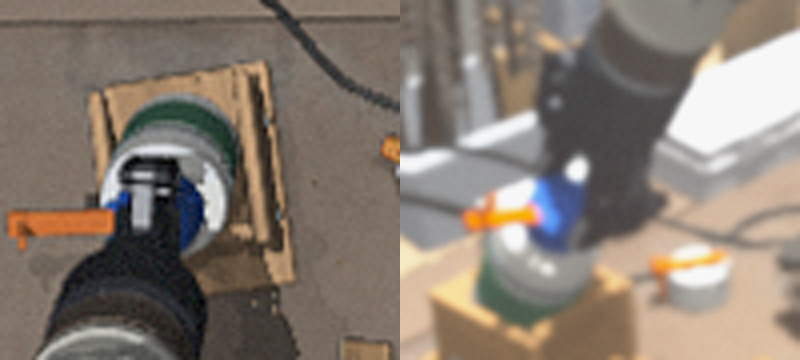

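Request:
{"op": "apply_moves", "data": {
  "targets": [0,0,0,-0.2,0,0,0,0,0,0,-0.4,0,0,0,0,0,0,-0.6,0,0,0,0,0,0,-0.8,0,0,0,0,0,0,-1,0,0,0,0,0,0,-1,0,0,0]
}}

```text
clock: 21.33
eef_pos: [0.5286, 0.0951, 0.1557]
tool_rot: [0.854, 0.124, -0.487, 0.137]
ft_force: [-1.9, 2.5, 2.6]
grip_width: 0.046
```

Request:
{"op": "apply_moves", "data": {
  "targets": [0,0,0,-0.18,0,0,0,0,0,0,-0.36,0,0,0,0,0,0,-0.54,0,0,0,0,0,0,-0.7,0,0,0,0,0,0,-0.7,0,0,0]
}}

```text
clock: 21.75
eef_pos: [0.5287, 0.095, 0.1558]
tool_rot: [0.817, 0.206, -0.458, 0.283]
ft_force: [-2.8, 1.7, 5.7]
grip_width: 0.0458
```

```bash
python3 look.py 25
```

```text
t 21.75 p [0.5287 0.095  0.1558] x [ 0.496  0.078 -0.865] z [-0.632 -0.651 -0.421] cap [ 2.   0.3 14. ] F [-2.8  1.7  5.7] M [0.46 0.5  0.31] w 45.8 j [ 0.186  0.032 -0.609  0.404 -0.015 -2.12 ]
```

View pics/look25.png

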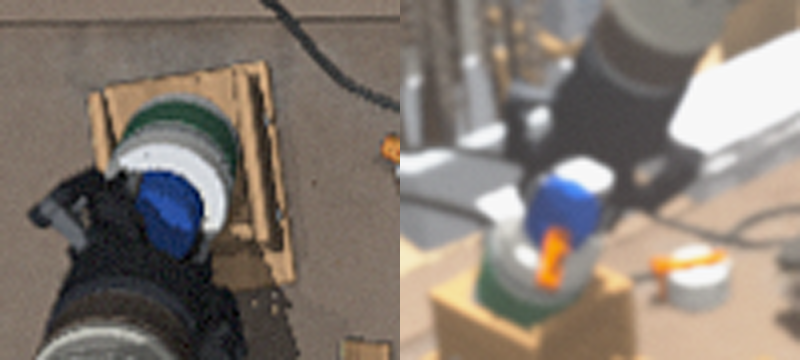

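Request:
{"op": "apply_moves", "data": {
  "targets": [0,0,0,-0.07,0,0,0,0,0,0,-0.14,0,0,0,0,0,0,-0.2,0,0,0,0,0,0,-0.2,0,0,0]
}}

```text
clock: 22.18
eef_pos: [0.5288, 0.0956, 0.156]
tool_rot: [0.803, 0.229, -0.447, 0.322]
ft_force: [-2.8, 4.2, 6.5]
grip_width: 0.046
```

```bash
python3 - <<'E'
from go import *
p,Rm=st();o=bot.get_obs();print("axial M",Rm[:,0]@o['ft_torque'])
E
python3 pl.py 25
```

```text
t 22.18 p [0.5288 0.0956 0.156 ] x [ 0.496  0.08  -0.865] z [-0.57  -0.722 -0.393] cap [ 2.3  0.9 14.1] F [-2.8  4.2  6.5] M [0.98 0.39 0.37] w 46.0 j [ 0.187  0.032 -0.609  0.404 -0.014 -2.219]
axial M 0.19996359184498846
25 top 245 152 z=0.132x+-0.146y+33.0 [ 2.4 -6.  34.3] [-20. -21.  29.] [23.  7. 39.]
25 scene 112 89 z=0.108x+-0.106y+32.4 [ 0.4  0.6 32.3] [-20. -13.  27.] [23. 29. 37.]
```

Request:
{"op": "apply_moves", "data": {
  "targets": [-0.02,0,0,0.05,0,0,0,-0.04,0,0,0.05,0,0,0,-0.04,0,0,0.05,0,0,0]
}}

```text
clock: 22.43
eef_pos: [0.5227, 0.0932, 0.1634]
tool_rot: [0.806, 0.222, -0.452, 0.313]
ft_force: [-0.1, 0.1, -1.0]
grip_width: 0.0462
```

```bash
python3 look.py 26
```

```text
t 22.43 p [0.5227 0.0932 0.1634] x [ 0.493  0.075 -0.867] z [-0.589 -0.705 -0.396] cap [ 0.4 -0.6 23.6] F [-0.1  0.1 -1. ] M [-0.03  0.55  0.04] w 46.2 j [ 0.186  0.01  -0.606  0.432 -0.017 -2.194]
```

View pics/look26.png

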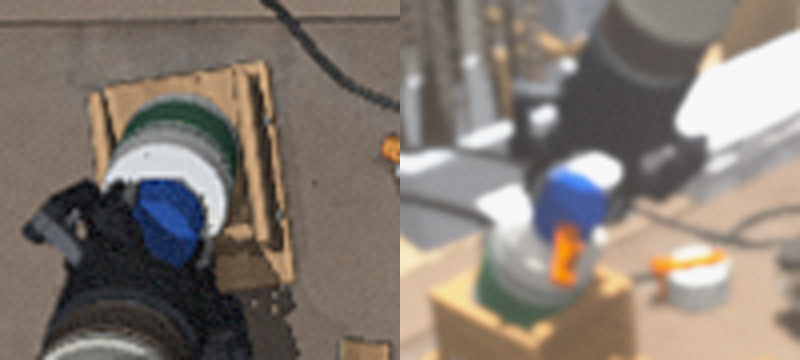

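Lifts freely (force −1 N). Lift fully off and up.

Request:
{"op": "apply_moves", "data": {
  "targets": [-0.05,0,0,0,0,0,0,-0.1,0,0,0,0,0,0,-0.2,0,0,0,0,0,0,-0.3,0,0,0,0,0,0,-0.36,0,0,0,0,0,0,-0.36,0,0,0,0,0,0,-0.36,0,0,0,0,0,0]
}}

```text
clock: 23.12
eef_pos: [0.4789, 0.0864, 0.2416]
tool_rot: [0.806, 0.223, -0.451, 0.313]
ft_force: [0.2, 0.1, -0.1]
grip_width: 0.0462
```

```bash
sed -i 's/(205,180,305,270)/(205,180,305,290)/;s/(225,200,325,290)/(225,180,325,290)/' look.py; python3 look.py 27
```

```text
t 23.12 p [0.4789 0.0864 0.2416] x [ 0.495  0.076 -0.866] z [-0.587 -0.706 -0.398] cap [  1.1  -0.6 113.5] F [ 0.2  0.1 -0.1] M [-0.17  0.6   0.  ] w 46.2 j [ 0.19  -0.17  -0.542  0.675 -0.019 -2.192]
```

View pics/look27.png

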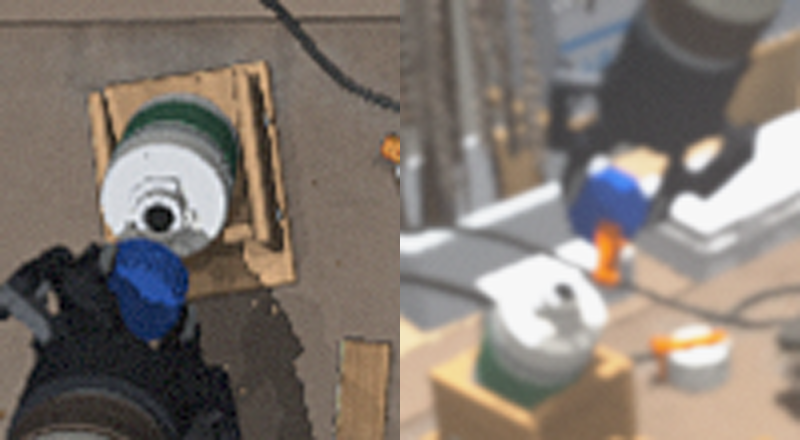

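```bash
cat > cm.py <<'E'
from go import *
import sys
tag=sys.argv[1];p,Rm=st(False)
for n in("top","scene"):
    im=np.load(f"pics/{n}{tag}im.npy");d=np.load(f"pics/{n}{tag}.npy");C=cloud(n,d);hsv=cv2.cvtColor(im,cv2.COLOR_RGB2HSV).astype(int)
    m=(hsv[...,0]>100)&(hsv[...,0]<125)&(hsv[...,1]>120)
    X=(C-p)@Rm;m&=(np.linalg.norm(X,axis=-1)<.06)&(X[...,0]<.012)
    P=X[m]*1e3;print(n,len(P),np.percentile(P,[2,50,98],axis=0).round(0).tolist())
    q=P[P[:,0]<np.percentile(P[:,0],60)]
    best=None;rng=np.random.default_rng(0)
    for _ in range(3000):
        a=P[rng.choice(len(P),3,replace=False)];nn=np.cross(a[1]-a[0],a[2]-a[0]);l=np.linalg.norm(nn)
        if l<100: continue
        nn/=l;nn*=-np.sign(nn[0])
        if -nn[0]<.9*-1 or nn[0]>-.9: continue
        c=(abs((P-a[0])@nn)<1.5).sum()
        if best is None or c>best[0]:best=(c,nn,a[0])
    if best:
        q=P[abs((P-best[2])@best[1])<2];c=q.mean(0);V=np.linalg.svd(q-c)[2][2];V*=-np.sign(V[0])
        print(n,"inl",len(q),"axis in tool",V.round(3),"c",c.round(1),q.min(0).round(0),q.max(0).round(0))
E
python3 cm.py 27;python3 cm.py 26
```

```text
top 372 [[-25.0, -13.0, -21.0], [-20.0, 11.0, 1.0], [-1.0, 25.0, 22.0]]
top inl 215 axis in tool [-0.976 -0.216  0.035] c [-21.    3.7   2.6] [-25. -16. -20.] [-15.  20.  35.]
scene 112 [[-25.0, -15.0, -17.0], [-20.0, -1.0, 1.0], [-16.0, 13.0, 17.0]]
scene inl 80 axis in tool [-0.992 -0.116  0.04 ] c [-19.2  -1.1  -0.5] [-23. -16. -19.] [-16.  15.  18.]
top 6 [[-44.0, 12.0, -15.0], [-17.0, 28.0, -7.0], [10.0, 38.0, 45.0]]
top inl 3 axis in tool [-0.997 -0.062  0.042] c [ 9.  16.1 19. ] [  7.  11. -15.] [11. 19. 48.]Traceback (most recent call last):
  File "cm.py", line 8, in <module>
    P=X[m]*1e3;print(n,len(P),np.percentile(P,[2,50,98],axis=0).round(0).tolist())
                              ~~~~~~~~~~~~~^^^^^^^^^^^^^^^^^^^^
    return _quantile_unchecked(
        a, q, axis, out, overwrite_input, method, keepdims, weights)
    return _ureduce(a,
                    func=_quantile_ureduce_func,
    ...<5 lines>...
                    overwrite_input=overwrite_input,
                    method=method)
    r = func(a, **kwargs)
    result = _quantile(arr,
                       quantiles=q,
    ...<2 lines>...
                       out=out,
                       weights=wgt)
    slices_having_nans = np.isnan(arr[-1, ...])
                                  ~~~^^^^^^^^^
IndexError: index -1 is out of bounds for axis 0 with size 0
```

```bash
cat > place.py <<'E'
from go import *
from scipy.spatial.transform import Slerp
def tgt(Rm,axis,yaw):
    a=Rm@axis;r,_=R.align_vectors([[0,0,1.]],[a]);
    return R.from_euler('z',yaw).as_matrix()@r.as_matrix()@Rm
E
python3 - <<'E'
from place import *
p,Rm=st();ax=np.array([-.985,-.172,0])
v=Rm@ax;w=np.cross(v,[0,0,1.]);ang=np.arccos(v[2]);R1=R.from_rotvec(w/np.linalg.norm(w)*ang).as_matrix()@Rm
Rt=R.from_euler('z',-30.4,degrees=True).as_matrix()@R1
print("check",(Rt@ax).round(3),"tool x",Rt[:,0].round(3),"z",Rt[:,2].round(3),"tab dir",(-Rt[:,1]).round(2))
P=np.array([.441,-.156,.10])-Rt@np.array([.008,.003,0])
sl=Slerp([0,1],R.from_matrix([Rm,Rt]))
print(np.degrees((R.from_matrix(Rm).inv()*R.from_matrix(Rt)).magnitude()))
cp,cR=p,Rm
for i in range(2):
    o=[]
    for k in range(1,6):
        s=(5*i+k)/10;q=p+(P-p)*s;q[2]+=.03*np.sin(np.pi*s);o.append((q,sl(s).as_matrix(),0))
    print(i);rows(cp,cR,o);cp,cR=o[-1][:2]
np.savez("pl.npz",Rt=Rt,P=P)
E
```

```text
t 23.22 p [0.4782 0.0864 0.2397] x [ 0.492  0.076 -0.867] z [-0.588 -0.706 -0.395] cap [ -0.5  -0.6 112.3] F [-0.8  0.8 -0.4] M [-0.08  0.57  0.02] w 45.6 j [ 0.19  -0.168 -0.544  0.675 -0.019 -2.192]
check [ 0. -0.  1.] tool x [-0.041  0.167 -0.985] z [-0.972 -0.237  0.   ] tab dir [-0.23  0.96  0.17]
47.27803387017933
0
[-0.001, 0.054, 0.083, 0.12, -0.089, -0.071, 0.0]
[0.001, 0.106, 0.167, 0.239, -0.178, -0.142, 0.0]
[0.008, 0.156, 0.254, 0.359, -0.266, -0.213, 0.0]
[0.024, 0.204, 0.345, 0.478, -0.355, -0.285, 0.0]
[0.05, 0.248, 0.441, 0.598, -0.444, -0.356, 0.0]
1
[0.045, 0.074, 0.073, 0.12, -0.089, -0.071, 0.0]
[0.101, 0.148, 0.149, 0.239, -0.178, -0.142, 0.0]
[0.166, 0.221, 0.228, 0.359, -0.266, -0.213, 0.0]
[0.238, 0.294, 0.308, 0.478, -0.355, -0.285, 0.0]
[0.314, 0.367, 0.389, 0.598, -0.444, -0.356, 0.0]
```

```bash
python3 - <<'E'
from place import *
p,Rm=st();ax=np.array([-.985,-.172,0])
v=Rm@ax;w=np.cross(v,[0,0,1.]);ang=np.arccos(v[2]);R1=R.from_rotvec(w/np.linalg.norm(w)*ang).as_matrix()@Rm
Rt=R.from_euler('z',-75,degrees=True).as_matrix()@R1
print("check",(Rt@ax).round(3),"tool x",Rt[:,0].round(3),"z",Rt[:,2].round(3),"tab dir",(-Rt[:,1]).round(2))
P=np.array([.441,-.156,.10])-Rt@np.array([.008,.003,0])
sl=Slerp([0,1],R.from_matrix([Rm,Rt]))
print(np.degrees((R.from_matrix(Rm).inv()*R.from_matrix(Rt)).magnitude()))
cp,cR=p,Rm
for i in range(3):
    o=[]
    for k in range(1,6):
        s=(5*i+k)/15;q=p+(P-p)*s;q[2]+=.03*np.sin(np.pi*s);o.append((q,sl(s).as_matrix(),0))
    print(i);rows(cp,cR,o);cp,cR=o[-1][:2]
np.savez("pl.npz",Rt=Rt,P=P)
E
```

```text
t 23.22 p [0.4782 0.0864 0.2397] x [ 0.492  0.076 -0.867] z [-0.588 -0.706 -0.395] cap [ -0.5  -0.6 112.3] F [-0.8  0.8 -0.4] M [-0.08  0.57  0.02] w 45.6 j [ 0.19  -0.168 -0.544  0.675 -0.019 -2.192]
check [ 0. -0.  1.] tool x [ 0.088  0.148 -0.985] z [-0.858  0.514  0.   ] tab dir [0.51 0.85 0.17]
82.2755007014628
0
[-0.001, 0.036, 0.055, 0.181, -0.06, -0.018, 0.0]
[-0.001, 0.072, 0.111, 0.362, -0.119, -0.035, 0.0]
[0.001, 0.107, 0.167, 0.543, -0.179, -0.053, 0.0]
[0.006, 0.141, 0.224, 0.725, -0.238, -0.07, 0.0]
[0.013, 0.174, 0.283, 0.906, -0.298, -0.088, 0.0]
1
[0.017, 0.055, 0.039, 0.181, -0.06, -0.018, 0.0]
[0.04, 0.11, 0.079, 0.362, -0.119, -0.035, 0.0]
[0.067, 0.164, 0.121, 0.543, -0.179, -0.053, 0.0]
[0.098, 0.218, 0.165, 0.725, -0.238, -0.07, 0.0]
[0.135, 0.271, 0.211, 0.906, -0.298, -0.088, 0.0]
2
[0.043, 0.069, 0.013, 0.181, -0.06, -0.018, 0.0]
[0.089, 0.138, 0.027, 0.362, -0.119, -0.035, 0.0]
[0.138, 0.207, 0.041, 0.543, -0.179, -0.053, 0.0]
[0.19, 0.276, 0.056, 0.725, -0.238, -0.07, 0.0]
[0.242, 0.346, 0.071, 0.906, -0.298, -0.088, 0.0]
```

Request:
{"op": "apply_moves", "data": {
  "targets": [0,0.036,0.055,0.18,-0.06,-0.018,0,0,0.072,0.11,0.36,-0.12,-0.035,0,0,0.107,0.167,0.545,-0.18,-0.053,0,0.005,0.14,0.224,0.725,-0.24,-0.07,0,0.013,0.174,0.283,0.905,-0.3,-0.088,0]
}}

```text
clock: 23.63
eef_pos: [0.4662, 0.0058, 0.2217]
tool_rot: [0.813, 0.109, -0.557, 0.129]
ft_force: [0.5, 0.7, -0.3]
grip_width: 0.0458
```

Request:
{"op": "apply_moves", "data": {
  "targets": [0.017,0.055,0.04,0.18,-0.06,-0.018,0,0.04,0.11,0.08,0.36,-0.12,-0.035,0,0.067,0.164,0.12,0.545,-0.18,-0.053,0,0.098,0.218,0.165,0.725,-0.24,-0.07,0,0.135,0.27,0.21,0.905,-0.3,-0.088,0]
}}

```text
clock: 24.05
eef_pos: [0.4545, -0.0744, 0.178]
tool_rot: [0.776, -0.011, -0.628, -0.061]
ft_force: [0.6, -0.5, -0.6]
grip_width: 0.0461
```

Request:
{"op": "apply_moves", "data": {
  "targets": [0.043,0.07,0.013,0.18,-0.06,-0.018,0,0.089,0.138,0.027,0.36,-0.12,-0.035,0,0.138,0.207,0.04,0.545,-0.18,-0.053,0,0.19,0.276,0.055,0.725,-0.24,-0.07,0,0.242,0.346,0.07,0.905,-0.3,-0.088,0,0.242,0.346,0.07,0.905,-0.3,-0.088,0,0.242,0.346,0.07,0.905,-0.3,-0.088,0,0.242,0.346,0.07,0.905,-0.3,-0.088,0,0.242,0.346,0.07,0.905,-0.3,-0.088,0]
}}

```text
clock: 24.8
eef_pos: [0.4431, -0.1534, 0.1105]
tool_rot: [0.695, -0.128, -0.663, -0.245]
ft_force: [-0.9, -0.3, -0.4]
grip_width: 0.046
```

```bash
sed -i 's/(205,180,305,290)/(290,200,410,320)/;s/(225,180,325,290)/(300,210,420,330)/;s/fx=4,fy=4/fx=3.3,fy=3.3/' look.py; python3 look.py 28; python3 cm.py 28
```

```text
t 24.8 p [ 0.4431 -0.1534  0.1105] x [ 0.087  0.148 -0.985] z [-0.86   0.511  0.001] cap [-126.5 -232.3   35.8] F [-0.9 -0.3 -0.4] M [-0.19  0.09 -0.  ] w 46.0 j [-0.444  0.261 -0.315  0.98   0.172 -1.478]
top 58 [[-22.0, -27.0, -16.0], [-16.0, -19.0, 7.0], [-12.0, -10.0, 22.0]]
top inl 34 axis in tool [-0.912  0.408  0.04 ] c [-16.2 -18.9   3.5] [-22. -28. -17.] [-12. -10.  19.]
scene 5 [[-19.0, -16.0, -9.0], [-18.0, -14.0, -4.0], [-15.0, -8.0, 3.0]]
```

View pics/look28.png

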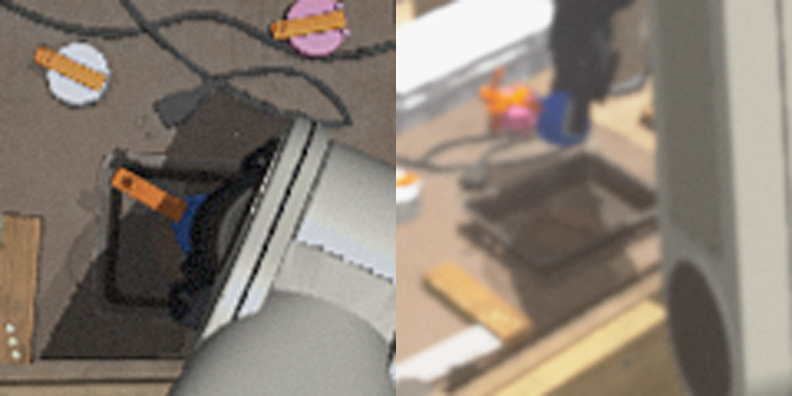

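```bash
python3 - <<'E'
from place import *
im=np.load("pics/scene28im.npy")[222:272,320:380,::-1]
cv2.imwrite("pics/c28.png",cv2.resize(im,None,fx=10,fy=10,interpolation=cv2.INTER_CUBIC))
# predicted rim points of cap with axis assumption in this crop
p,Rm=st(False)
ax=np.array([-.985,-.172,0]);b=np.array([8,3,0])
for a in (-.25,-.172,-.1,0):
    ax=np.array([-np.sqrt(1-a*a),a,0]);c=np.array([8,3,0])
    w=p+Rm@(c/1e3);t=p+Rm@((c+28*ax)/1e3);print(a,((proj("scene",[w,t])-[320,222]+.5)*10).round().tolist())
E
```

```text
-0.25 [[322.0, 281.0], [315.0, 200.0]]
-0.172 [[322.0, 281.0], [322.0, 199.0]]
-0.1 [[322.0, 281.0], [329.0, 198.0]]
0 [[322.0, 281.0], [338.0, 198.0]]
```

View pics/c28.png

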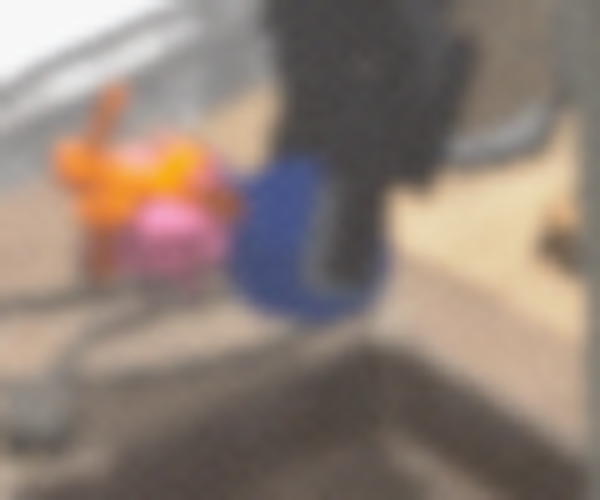

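Request:
{"op": "apply_moves", "data": {
  "targets": [0.08,0.014,0,0,0,0,0,0.16,0.028,0,0,0,0,0,0.24,0.042,0,0,0,0,0,0.3,0.052,0,0,0,0,0,0.345,0.06,0,0,0,0,0,0.345,0.06,0,0,0,0,0,0.345,0.06,0,0,0,0,0]
}}

```text
clock: 25.48
eef_pos: [0.4429, -0.1533, 0.0231]
tool_rot: [0.695, -0.128, -0.664, -0.246]
ft_force: [-0.9, -0.0, -0.2]
grip_width: 0.0463
```

```bash
python3 look.py 29
```

```text
t 25.48 p [ 0.4429 -0.1533  0.0231] x [ 0.087  0.148 -0.985] z [-0.86   0.511  0.001] cap [-170.3 -232.2  -39.7] F [-0.9 -0.  -0.2] M [-0.16  0.12  0.02] w 46.3 j [-0.444  0.378 -0.424  0.754  0.172 -1.477]
```

View pics/look29.png

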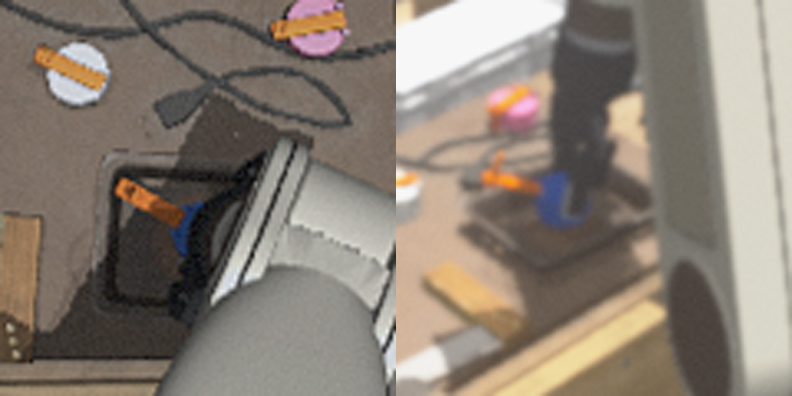

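Request:
{"op": "apply_moves", "data": {
  "targets": [0.02,0.003,0,0,0,0,0,0.036,0.006,0,0,0,0,0,0.044,0.008,0,0,0,0,0,0.044,0.008,0,0,0,0,0]
}}

```text
clock: 25.92
eef_pos: [0.4435, -0.1544, 0.0125]
tool_rot: [0.695, -0.128, -0.663, -0.246]
ft_force: [-1.1, -0.8, 7.5]
grip_width: 0.0461
```

Request:
{"op": "apply_moves", "data": {
  "targets": [0.006,0.001,0,0,0,0,0,0.006,0.001,0,0,0,0,0]
}}

```text
clock: 26.08
eef_pos: [0.4434, -0.1545, 0.0123]
tool_rot: [0.696, -0.128, -0.663, -0.246]
ft_force: [-6.2, -1.3, 18.7]
grip_width: 0.0458
```

Request:
{"op": "apply_moves", "data": {
  "targets": [0,0,0,0,0,0,0.72,0,0,0,0,0,0,0.72,0,0,0,0,0,0,0.72,0,0,0,0,0,0,0.72]
}}

```text
clock: 26.42
eef_pos: [0.4428, -0.154, 0.0099]
tool_rot: [0.695, -0.128, -0.663, -0.246]
ft_force: [-0.6, -0.0, -0.3]
grip_width: 0.0619
```

```bash
python3 look.py 30
```

```text
t 26.42 p [ 0.4428 -0.154   0.0099] x [ 0.087  0.148 -0.985] z [-0.859  0.512  0.001] cap [-177.2 -232.8  -51.1] F [-0.6 -0.  -0.3] M [-0.19  0.05  0.02] w 61.9 j [-0.446  0.399 -0.437  0.721  0.172 -1.477]
```

View pics/look30.png

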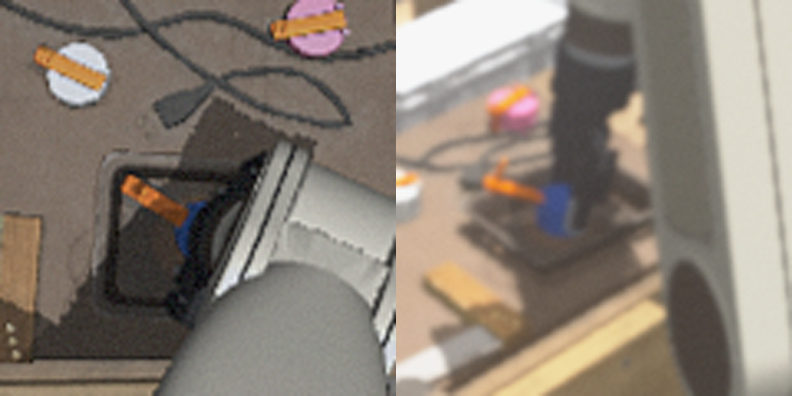

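Request:
{"op": "apply_moves", "data": {
  "targets": [-0.06,0,0,0,0,0,0.72,-0.14,0,0,0,0,0,0.72,-0.28,0,0,0,0,0,0.72,-0.42,0,0,0,0,0,0.72,-0.56,0,0,0,0,0,0.72,-0.7,-0.2,0,0,0,0,0.72,-0.8,-0.35,-0.2,0,0,0,0.72,-0.8,-0.5,-0.4,0,0,0,0.72,-0.8,-0.5,-0.6,0,0,0,0.72]
}}

```text
clock: 27.27
eef_pos: [0.562, -0.1424, 0.2223]
tool_rot: [0.697, -0.127, -0.662, -0.245]
ft_force: [1.5, -0.9, 0.3]
grip_width: 0.0614
```

```bash
python3 look.py 31
```

```text
t 27.27 p [ 0.562  -0.1424  0.2223] x [ 0.091  0.148 -0.985] z [-0.86   0.51  -0.003] cap [  32.6 -239.4   73.1] F [ 1.5 -0.9  0.3] M [-0.16  0.05 -0.02] w 61.4 j [-0.337  0.371  0.15   1.312  0.17  -1.369]
```

View pics/look31.png

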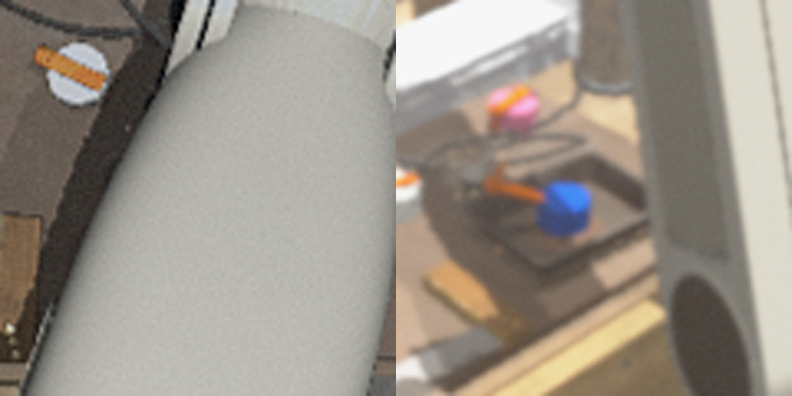

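```bash
python3 - <<'E'
from place import *
n="scene";im=np.load(f"pics/{n}31im.npy");d=np.load(f"pics/{n}31.npy");C=cloud(n,d);hsv=cv2.cvtColor(im,cv2.COLOR_RGB2HSV).astype(int)
m=(hsv[...,0]>100)&(hsv[...,0]<125)&(hsv[...,1]>120)&(C[...,0]>.38)&(C[...,0]<.5)&(C[...,1]<-.1)&(C[...,1]>-.22)&(C[...,2]<.06)
P=C[m]*1e3;print(len(P),np.percentile(P,[3,50,97],axis=0).round(0).tolist())
q=P[P[:,2]>25]
for _ in range(8):
    k=np.linalg.lstsq(np.c_[q[:,:2],np.ones(len(q))],q[:,2],rcond=None)[0];q=P[abs(P[:,2]-np.c_[P[:,:2],np.ones(len(P))]@k)<3]
print(k,len(q),q.mean(0))
# tray rim
p,Rm=st();
T=np.array([.50,-.02,.40])
rows(p,Rm,[(T,Rm,.72)])
E
```

```text
128 [[422.0, -174.0, 12.0], [439.0, -153.0, 31.0], [465.0, -132.0, 35.0]]
[-2.39696245e-02 -1.14418757e-02  4.06074518e+01] 90 [ 443.11188375 -154.01032861   31.74839337]
t 27.37 p [ 0.5661 -0.1446  0.2181] x [ 0.091  0.147 -0.985] z [-0.86   0.51  -0.003] cap [  33.7 -242.2   67.6] F [-0.5  0.  -1. ] M [-0.12  0.2   0.01] w 61.2 j [-0.338  0.382  0.155  1.307  0.17  -1.371]
[-0.667, -0.415, 0.479, 0.0, 0.0, 0.0, 0.72]
```

Request:
{"op": "apply_moves", "data": {
  "targets": [-0.15,-0.05,0.05,0,0,0,0.72,-0.3,-0.15,0.15,0,0,0,0.72,-0.45,-0.25,0.28,0,0,0,0.72,-0.6,-0.38,0.42,0,0,0,0.72,-0.65,-0.42,0.58,0,0,0,0.72,-0.65,-0.42,0.72,0,0,0,0.72,-0.65,-0.42,0.85,0,0,0,0.72,-0.65,-0.42,0.85,0,0,0,0.72,-0.65,-0.42,0.85,0,0,0,0.72]
}}

```text
clock: 28.12
eef_pos: [0.413, 0.0313, 0.399]
tool_rot: [0.696, -0.127, -0.663, -0.245]
ft_force: [0.0, 0.4, -0.4]
grip_width: 0.0616
```

```bash
python3 - <<'E'
from go import *
st()
im,d=bot.camera("top");cv2.imwrite("pics/t32.png",im[:,:,::-1]);np.save("pics/top32im.npy",im);np.save("pics/top32.npy",d)
a=np.load("pics/top0im.npy").astype(int);df=np.abs(a-im.astype(int)).max(-1)
o=np.hstack([im[150:330,150:550,::-1]]);cv2.imwrite("pics/t32z.png",cv2.resize(o,None,fx=2,fy=2,interpolation=cv2.INTER_CUBIC))
C=cloud("top",d)
for uv in [(352,249),(352,295),(322,271),(383,271)]:print(uv,C[uv[1],uv[0]].round(3))
E
```

```text
t 28.12 p [0.413  0.0313 0.399 ] x [ 0.089  0.149 -0.985] z [-0.86   0.51  -0.001] cap [ 16.2 -45.2 286.6] F [ 0.   0.4 -0.4] M [-0.17  0.06  0.04] w 61.6 j [-0.036 -0.017  0.129  1.633  0.153 -1.066]
(352, 249) [ 0.497 -0.156  0.028]
(352, 295) [ 0.38  -0.154  0.03 ]
(322, 271) [ 0.442 -0.078  0.028]
(383, 271) [ 0.44  -0.234  0.029]
```

View pics/t32z.png

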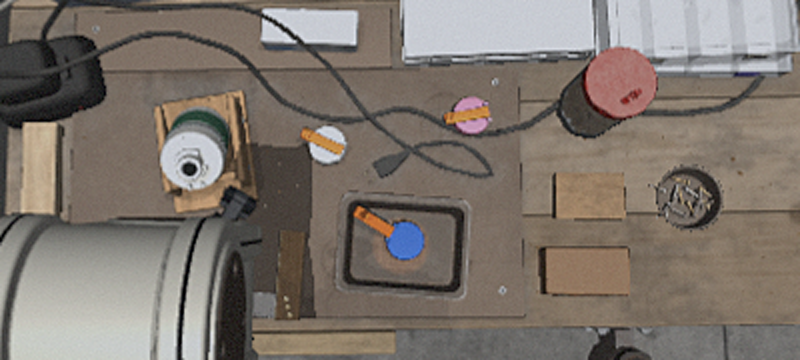

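```bash
python3 - <<'E'
from go import *
im=np.load("pics/top32im.npy");d=np.load("pics/top32.npy");C=cloud("top",d);hsv=cv2.cvtColor(im,cv2.COLOR_RGB2HSV).astype(int)
m=(hsv[...,0]<18)&(hsv[...,1]>150)&(C[...,0]>.4)&(C[...,0]<.53)&(C[...,1]<-.08)&(C[...,1]>-.22)&(C[...,2]>.025)&(C[...,2]<.08)
P=C[m];c=np.array([.443,-.154]);r=np.linalg.norm(P[:,:2]-c,axis=1);k=np.argsort(r)
print(np.c_[r[k],P[k,2]][::3].round(3).tolist())
q=(r>.026)&(r<.058);f=np.polyfit(r[q],P[q,2],1);print("tab deg",180-np.degrees(np.arctan(f[0])))
print(bot.job_done())
E
```

```text
[[0.02, 0.034], [0.021, 0.038], [0.023, 0.034], [0.024, 0.04], [0.025, 0.042], [0.027, 0.04], [0.028, 0.038], [0.03, 0.041], [0.031, 0.043], [0.032, 0.04], [0.034, 0.04], [0.035, 0.038], [0.036, 0.04], [0.037, 0.044], [0.039, 0.045], [0.04, 0.046], [0.041, 0.041], [0.043, 0.045], [0.044, 0.047], [0.046, 0.048], [0.047, 0.047], [0.048, 0.047], [0.05, 0.051], [0.051, 0.056], [0.052, 0.054], [0.053, 0.053], [0.056, 0.05], [0.057, 0.08], [0.058, 0.08], [0.059, 0.076], [0.062, 0.069], [0.063, 0.065], [0.064, 0.064], [0.066, 0.061], [0.067, 0.058], [0.069, 0.062], [0.07, 0.059], [0.071, 0.056], [0.072, 0.055]]
tab deg 143.98576842931465
the job is handed in; nothing more can be done
None
```

The blue cap is off the bottle and standing on its open rim in the tray, and I handed the job in at about 28 s. One step did not go cleanly: the cap was partly forced up on the neck before it was unscrewed.

**What I did:**
1. I pinched the tab's lip, swung it up and over, and pushed it back with closed fingertips until it met its stop.
2. I gripped the cap and turned it anticlockwise about 125 to 128 degrees, until I felt torque at the stop.
3. I lifted it along the bottle's axis (about 1 N) and set it down in the tray.

**What went wrong:**
- **Cap tipped early:** My last push on the tab was too long. It tipped the cap about 12 degrees and raised its centre about 5 to 6 mm before any turning.
- **Not reseated:** I pressed it down three times, with up to about 72 N on the wrist, and it did not go back. I unscrewed it in that tilted state and corrected the tilt in the gripper before setting it down.
- **Force limits:** Wrist force is only read at the end of each move call. The highest value I saw was 72 N, but short peaks in between would not show, including during the push that tipped the cap.

**Last checks:**
- **Cap:** It is near the middle of the tray, at about (0.443, -0.154). Its top is level to about 1.5 degrees, at 30 to 32 mm.
- **Tray and other things:** The four tray rim points match the first picture to within 1 to 6 mm in depth, mostly noise. By eye, nothing else had moved.
- **Gripper:** It was well clear, touching nothing.
- **Tab angle (checks disagree):** The last rough depth fit gave 144 degrees (lip noise included), against 155 at the stop. Before the turn it measured 167 degrees on the cap tipped by 12, which agrees with 155. It may therefore be a little short of fully back.

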